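# Make up two gift sets of painted porcelain

## Task

Pack the two orders from the ware board: the red gift box gets the pink cup in its middle compartment with the blue jar and the green caddy on either side of it, and the brown kraft box gets the blue cup and the pink jar. Stand each piece upright on the bottom of a compartment of its own, setting it down gently rather than dropping it, and leave the unpainted white ware where it stands on the board.

Things in the scene. Friction and masses are not known exactly. Their poses are not given: they have to be found in the camera images.
- pink_cup: Pink cup with dark dots: open porcelain cup, rim outside diameter 62 mm, height 72 mm, wall 4 mm, tapering gently to 59 mm diameter at 34 mm height and a 50 mm foot; about 150 g. Origin: centre of its underside, z up along its axis. Starts standing on the wood-framed ware board, whose felt floor is 10 mm above the table and whose frame is 22 mm high.
- blue_jar: Blue jar with navy dots: small closed shouldered jar, belly diameter 56 mm (straight-sided from 32 to 44 mm height), foot 42 mm, height 70 mm to the top of its 33 mm wide white stopper; about 170 g. Origin: centre of its underside, z up along its axis. Starts standing on the wood-framed ware board, whose felt floor is 10 mm above the table and whose frame is 22 mm high.
- green_caddy: Green caddy with darker green lines: round lidded tea caddy with straight sides, diameter 56 mm (lid 57 mm), 59 mm high, plus a small knob to 67 mm; about 200 g. Origin: centre of its underside, z up along its axis. Starts standing on the wood-framed ware board, whose felt floor is 10 mm above the table and whose frame is 22 mm high.
- blue_cup: Blue cup with navy dots: open porcelain cup, rim outside diameter 62 mm, height 72 mm, wall 4 mm, tapering gently to 59 mm diameter at 34 mm height and a 50 mm foot; about 150 g. Origin: centre of its underside, z up along its axis. Starts standing on the wood-framed ware board, whose felt floor is 10 mm above the table and whose frame is 22 mm high.
- pink_jar: Pink jar with dark red dots: small closed shouldered jar, belly diameter 56 mm (straight-sided from 32 to 44 mm height), foot 42 mm, height 70 mm to the top of its 33 mm wide white stopper; about 170 g. Origin: centre of its underside, z up along its axis. Starts standing on the wood-framed ware board, whose felt floor is 10 mm above the table and whose frame is 22 mm high.
- red_box: Base of a red gift box with gold edges, 88 x 256 mm, three compartments in a row; their centres lie on its y axis at -84, 0 (the middle one) and +84 mm. Fixed to the table on a 4 mm dark green mat. Floor 4 mm thick with cream lining, all walls and partitions 4 mm thick and 24 mm high over the underside (compartments 20 mm deep, each 80 x 80 mm inside). Origin: centre of its underside; its y axis runs along its long side, its x axis along its short side. 
- kraft_box: Base of a brown kraft-card gift box, 88 x 172 mm, two compartments in a row; their centres lie on its y axis at -42 and +42 mm. Fixed to the table on a 4 mm dark green mat. Floor 4 mm thick with cream lining, all walls and partitions 4 mm thick and 24 mm high over the underside (compartments 20 mm deep, each 80 x 80 mm inside). Origin: centre of its underside; its y axis runs along its long side, its x axis along its short side. 
- white_cup: Unpainted off-white cup, stays on the board: open porcelain cup, rim outside diameter 62 mm, height 72 mm, wall 4 mm, tapering gently to 59 mm diameter at 34 mm height and a 50 mm foot; about 150 g. Origin: centre of its underside, z up along its axis. Starts standing on the wood-framed ware board, whose felt floor is 10 mm above the table and whose frame is 22 mm high.
- white_jar: Unpainted off-white jar, stays on the board: small closed shouldered jar, belly diameter 56 mm (straight-sided from 32 to 44 mm height), foot 42 mm, height 70 mm to the top of its 33 mm wide white stopper; about 170 g. Origin: centre of its underside, z up along its axis. Starts standing on the wood-framed ware board, whose felt floor is 10 mm above the table and whose frame is 22 mm high.
- white_caddy: Unpainted off-white caddy, stays on the board: round lidded tea caddy with straight sides, diameter 56 mm (lid 57 mm), 59 mm high, plus a small knob to 67 mm; about 200 g. Origin: centre of its underside, z up along its axis. Starts standing on the wood-framed ware board, whose felt floor is 10 mm above the table and whose frame is 22 mm high.
There are look-alikes about, which are no part of the job. Several things have the shape of the green_caddy; the one meant has the colours described above. Leave any yellow look-alike of the pink_cup alone.

How it is judged:
At the end, for the whole second after the job is handed in: Pink cup in the red box's middle compartment, blue jar and green caddy in its outer ones, blue cup and pink jar in the kraft box's two (either way round): each on the floor to 4 mm, within 18 mm of the compartment's centre along each side, tilted under 0.1 rad, released and at rest (x of pink_cup in the frame of red_box between -0.018 and 0.018 m and y of pink_cup in the frame of red_box between -0.018 and 0.018 m and z of pink_cup in the frame of red_box between 0 and 0.008 m and angle between pink_cup's own z axis and vertical below 0.1 rad and linear speed of pink_cup below 0.02 m/s and ((x of blue_jar in the frame of red_box between -0.018 and 0.018 m and y of blue_jar in the frame of red_box between -0.102 and -0.066 m and z of blue_jar in the frame of red_box between 0 and 0.008 m and angle between each of blue_jar, green_caddy's own z axis and vertical below 0.1 rad and linear speed of each of blue_jar, green_caddy below 0.02 m/s and x of green_caddy in the frame of red_box between -0.018 and 0.018 m and y of green_caddy in the frame of red_box between 0.066 and 0.102 m and z of green_caddy in the frame of red_box between 0 and 0.008 m) or (x of blue_jar in the frame of red_box between -0.018 and 0.018 m and y of blue_jar in the frame of red_box between 0.066 and 0.102 m and z of blue_jar in the frame of red_box between 0 and 0.008 m and angle between each of blue_jar, green_caddy's own z axis and vertical below 0.1 rad and linear speed of each of blue_jar, green_caddy below 0.02 m/s and x of green_caddy in the frame of red_box between -0.018 and 0.018 m and y of green_caddy in the frame of red_box between -0.102 and -0.066 m and z of green_caddy in the frame of red_box between 0 and 0.008 m)) and ((x of blue_cup in the frame of kraft_box between -0.018 and 0.018 m and y of blue_cup in the frame of kraft_box between -0.06 and -0.024 m and z of blue_cup in the frame of kraft_box between 0 and 0.008 m and angle between each of blue_cup, pink_jar's own z axis and vertical below 0.1 rad and linear speed of each of blue_cup, pink_jar below 0.02 m/s and x of pink_jar in the frame of kraft_box between -0.018 and 0.018 m and y of pink_jar in the frame of kraft_box between 0.024 and 0.06 m and z of pink_jar in the frame of kraft_box between 0 and 0.008 m) or (x of blue_cup in the frame of kraft_box between -0.018 and 0.018 m and y of blue_cup in the frame of kraft_box between 0.024 and 0.06 m and z of blue_cup in the frame of kraft_box between 0 and 0.008 m and angle between each of blue_cup, pink_jar's own z axis and vertical below 0.1 rad and linear speed of each of blue_cup, pink_jar below 0.02 m/s and x of pink_jar in the frame of kraft_box between -0.018 and 0.018 m and y of pink_jar in the frame of kraft_box between -0.06 and -0.024 m and z of pink_jar in the frame of kraft_box between 0 and 0.008 m))); the robot touches nothing.
It fails at once if a piece of the unpainted white ware is shifted by more than 20 mm (distance of any of white_cup, white_jar, white_caddy from where it was at the start of the episode above 0.02 m).
It fails at once if a painted piece is dropped (faster than 0.6 m/s, a fall of about 18 mm, with no finger on it) ((linear speed of pink_cup above 0.6 m/s and contact force between pink_cup and the fingers below 0.01 N) or (linear speed of blue_jar above 0.6 m/s and contact force between blue_jar and the fingers below 0.01 N) or (linear speed of green_caddy above 0.6 m/s and contact force between green_caddy and the fingers below 0.01 N) or (linear speed of blue_cup above 0.6 m/s and contact force between blue_cup and the fingers below 0.01 N) or (linear speed of pink_jar above 0.6 m/s and contact force between pink_jar and the fingers below 0.01 N)).
It also fails if it takes over 122 s, if anything falls off the work surface, if the arm or the gripper's body presses on something with over 40 N, if the wrist force passes 120 N, or if a joint passes its speed limit or range.

## Robot

A 7-joint arm with a two-finger parallel gripper is mounted at the origin on the work surface. World frame = base frame: x ahead of the robot, y to its left, z up, the work surface at z = 0. Lengths are in m, angles in rad, forces in N, time in s.
With the tool pointing down it reaches from about 0.35 to 0.9 m from the base axis. Payload 19.9 kg.
Tool frame: the origin (TCP) lies midway between the tips of the shut fingers; the grasp point (between the pads) lies 19 mm behind it; x points along the fingers, y is the direction in which the jaws open and shut, and the axes are right-handed (so a half turn about x gives the same grasp; the last joint's range is limited). The gripper opens to 94 mm and grips with 3 to 60 N. Pads are 16 mm wide; open, the fingers measure 119 mm over their backs; the gripper's body (75 mm by 177 mm) begins 78 mm behind the grasp point.
Start: joints at [-1.175, 0.417, -0.01, 1.614, 0.005, 1.111, -0.053], TCP at [0.265, 0.566, 0.174] pointing down, gripper open.
Joint ranges: [-2.81, 2.81], [-0.39, 2.02], [-1.27, 1.25], [0.06, 2.57], [-1.19, 4.33], [0.19, 2], [-2.82, 2.82]. Speed limits (rad/s): [1.89, 1.89, 2.39, 2.39, 3.01, 3.01, 3.01].

## Interface

Orientations are given as a unit quaternion [x, y, z, w].
In Python, from station import r gives the robot as it stands. The module is installed in compiled form; this text tells all that it offers.
- The arm moves only by the tool send_rows, never from a script. Its argument "plan" is a list of rows, each an object of numbers: "x", "y", "z": the shift along the tool's x, y, z in m; "turn": the turn about the tool's x in rad; "hand": the gripper's target within -1 to 1 (fully open at 1, half-way at 0, shut at -1). A call has 1 to 10 rows; each row shifts and turns the pose as measured when the row begins, along the tool's axes as they then stand; what a row does not reach is not made up. A row lasts 1/12 s, in which the tool goes at most 41.7 mm and 7.16 degrees, less where a joint would pass 70% of its speed; a pose out of reach is approached as far as the arm can. A call is refused whole if a number of a shift passes 0.0417 or a number of a turn 0.125, either way. A call with a gripper value outside its range is refused whole. The fingers move at their own pace and stop on an object; "grip_force" is the grip in N (left out, the last holds). Time passes only in rows, so rows that do not move let the fingers close. It gives the time, the measured TCP pose, the force and the opening at its end, in the units of the state.
- r.sense(): the state, without advancing time (a new reading comes with each control period).
- r.read_camera(name): name is "side" or "top" or "wrist"; returns the picture (384x512x3 uint8, red, green, blue); there is no depth.
- r.calibration(name): a dict with "vertical_fov" (degrees; the focal length in pixels is half the picture's height over the tangent of half this angle, whatever the lens; pixels are square), "cx", "cy" (the principal point, pixels), "T" (4x4, takes a point from camera to world coordinates); the wrist camera has in their place "mount" (4x4, takes a point from camera to tool coordinates, whose origin is the TCP and whose axes are the tool frame's). Camera axes: x right, y down, z forward; pixel columns grow to the right and rows downward; lengths in m; the calibration is good to about 2 mm. A picture is of the moment at which its call begins: read the wrist's pose just before it. calibration takes no time and is no camera call.
- r.hand_in(): hands the job in, once; it reports no verdict.
Trained networks look in the newest picture that a camera, given by its name, has taken for a name from the list of things; names that differ only in an ending like _2 or _b are one class to them, and where a whole thing is asked for, a point or a joint stands for the part that bears it (a point fixed in the world has none). Each returns a list of dicts, best first, with "conf" (0 to 1); they miss things now and then, are a little off and sometimes report something else, mostly with a low value. They report only what shows in the picture. A call takes as long as a camera call. They do not tell look-alikes from the thing itself.
- r.silhouettes(camera, query): "mask" (384x512 bool, what is visible of it) and "box" ([centre column, centre row, width, height] in pixels, round what is visible of it).
The state is a dict: "time_s": time; "qpos": joint angles; "joint_vel": joint speeds; "joint_torque": joint torques, N m; "tool_pos": TCP position; "ee_rot": TCP orientation; "force": force on the tool from outside, world axes, zero at the start; "moment": the same for the moment, N m; "finger_gap": finger opening in m.
Only numpy, scipy, OpenCV 4.12 (cv2) and the standard library are available. Lean on these libraries where they do the work, as an engineer would, in place of code of your own. Each camera call takes 0.05 s, during which the arm holds its last target.

## Working session

There is one attempt and no reset: what is moved stays moved. The work goes in short steps, Python scripts to look and compute and a tool call to move; the robot and the scene stay as the last step left them, time stands still between calls to the robot, and variables do not carry over. Pictures are saved under pics/ and viewed, and the job is handed in when it is done.

Besides the shell and the picture viewer there is one more tool, called after "Request:" as name(argument=value, ...), one argument or row to a line, values as JSON. send_rows: Moves the arm, as the interface text tells. Its arguments: {"type":"object","properties":{"plan":{"type":"array"},"grip_force":{"type":"number"}},"required":["plan"]}

```bash
mkdir -p pics; python3 - <<'E'
from station import r
import cv2,numpy as np
np.set_printoptions(precision=4,suppress=True)
s=r.sense()
for k in s: print(k,s[k])
for n in ["side","top","wrist"]:
    im=r.read_camera(n); cv2.imwrite(f"pics/{n}0.png",im[:,:,::-1]); print(n,r.calibration(n))
E
```

```text
time_s 0.0
qpos [-1.1745  0.418  -0.0103  1.6142  0.0047  1.1107 -0.053 ]
joint_vel [ 0.0002 -0.0004  0.001   0.0041  0.0005 -0.0008 -0.    ]
joint_torque [  0.0009 -85.1263   0.639  -42.5986  -0.0488   0.0187   0.0001]
tool_pos [0.2648 0.5656 0.1729]
ee_rot [ 0.1531  0.6903 -0.154   0.6902]
force [-0.4457  0.2063  0.1355]
moment [-0.004  -0.0414  0.0262]
finger_gap 0.0940486385892323
side {'vertical_fov': 45.604342059032454, 'cx': 257.1746707978219, 'cy': 180.60950762672803, 'T': array([[ 0.9992, -0.0329,  0.0233,  0.4723],
       [-0.0402, -0.7803,  0.6241, -0.7744],
       [-0.0024, -0.6245, -0.781 ,  0.9388],
       [ 0.    ,  0.    ,  0.    ,  1.    ]])}
top {'vertical_fov': 52.5716063193631, 'cx': 261.9653424947359, 'cy': 192.96051006099205, 'T': array([[ 0.0277, -0.9943,  0.1026,  0.3861],
       [-0.9996, -0.0278,  0.0003, -0.0591],
       [ 0.0025, -0.1026, -0.9947,  1.0745],
       [ 0.    ,  0.    ,  0.    ,  1.    ]])}
wrist {'vertical_fov': 64.84788593992987, 'cx': 255.59368752422768, 'cy': 191.1255618047259, 'mount': array([[-0.0005, -0.2353,  0.9719, -0.2106],
       [ 1.    , -0.0004,  0.0005, -0.0001],
       [ 0.0003,  0.9719,  0.2353, -0.0674],
       [ 0.    ,  0.    ,  0.    ,  1.    ]])}
```

View pics/top0.png

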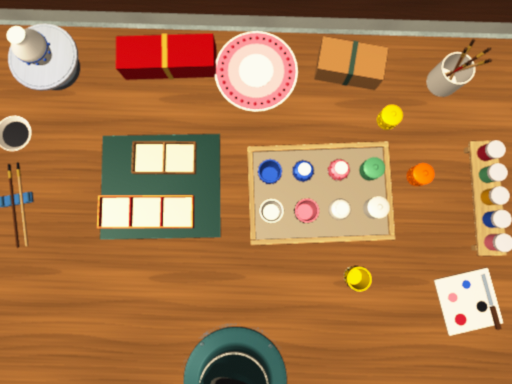

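View pics/side0.png

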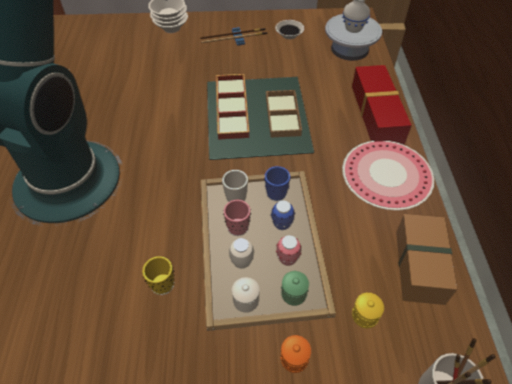

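View pics/wrist0.png

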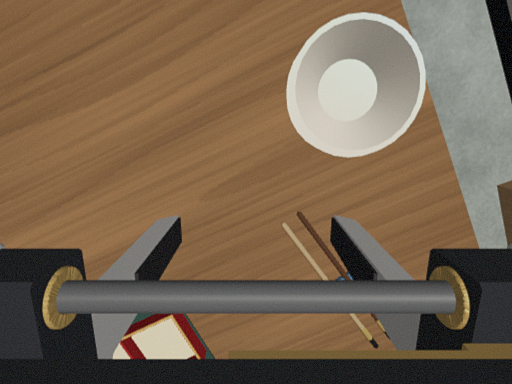

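The top picture shows the ware board with two rows. Far row: blue cup (270,172), blue jar (303,170), pink jar (339,169) and green caddy (373,168). Near row: white cup (271,211), pink cup (305,210), white jar (340,209) and white caddy (377,207). The kraft box is at (164,158) and the red box at (146,212).

The side picture agrees with this. The wrist camera looks elsewhere for now. Next I'll fit poses with both fixed cameras.

```bash
cat > h.py <<'E'
from station import r
import cv2,numpy as np
from scipy.optimize import minimize
np.set_printoptions(precision=4,suppress=True)
CUP=[(0,25),(34,29.5),(72,31)]; JAR=[(0,21),(32,28),(44,28),(58,20),(70,16.5)]; CAD=[(0,28),(52,28),(59,28.5),(60,25),(67,6)]
def cal(n):
    c=r.calibration(n); f=192/np.tan(np.radians(c["vertical_fov"])/2); return c,f
C={n:cal(n) for n in ("side","top")}
def proj(n,P):
    c,f=C[n]; Ti=np.linalg.inv(c["T"]); q=P@Ti[:3,:3].T+Ti[:3,3]
    return np.c_[f*q[:,0]/q[:,2]+c["cx"],f*q[:,1]/q[:,2]+c["cy"]]
a=np.linspace(0,2*np.pi,48,endpoint=False)
def rev(prof): return np.vstack([np.c_[rr*np.cos(a),rr*np.sin(a),0*a+z] for z,rr in prof])/1e3
def boxpts(L): return np.array([[x,y,z] for x in(-.044,.044) for y in(-L/2,L/2) for z in(0,.024)])
def hullmask(n,P,S=4):
    uv=(proj(n,P)+.5)*S-.5; m=np.zeros((384*S,512*S),np.uint8)
    h=cv2.convexHull(uv.astype(np.float32))
    cv2.fillConvexPoly(m,np.round(h*16).astype(np.int32),1,shift=4)
    return cv2.resize(m.astype(np.float32),(512,384),interpolation=cv2.INTER_AREA)
def fit(masks,pts,z0,x0,yaw=False):
    def P(v):
        t=v[2] if yaw else 0; R=np.array([[np.cos(t),-np.sin(t),0],[np.sin(t),np.cos(t),0],[0,0,1]])
        return pts@R.T+[v[0],v[1],z0]
    def cost(v): return sum(np.abs(hullmask(n,P(v))-m).sum()/m.sum() for n,m in masks.items())
    s=np.array([[0,0],[.01,0],[0,.01]]); 
    if yaw: s=np.array([[0,0,0],[.01,0,0],[0,.01,0],[0,0,.06]])
    o=minimize(cost,x0,method="Nelder-Mead",options=dict(initial_simplex=np.array(x0)+s,xatol=1e-4,fatol=1e-4))
    return o.x,o.fun
def back(n,u,v,z):
    c,f=C[n]; d=c["T"][:3,:3]@np.array([(u-c["cx"])/f,(v-c["cy"])/f,1]); o=c["T"][:3,3]; return o+d*(z-o[2])/d[2]
E
cat > find.py <<'E'
from h import *
import pickle
q={"pink_cup":(CUP,(305,210)),"blue_cup":(CUP,(270,172)),"blue_jar":(JAR,(303,170)),"pink_jar":(JAR,(339,169)),"green_caddy":(CAD,(373,168)),"white_cup":(CUP,(271,211)),"white_jar":(JAR,(340,209)),"white_caddy":(CAD,(377,207)),
"red_box":(.256,(146,212)),"kraft_box":(.172,(164,158))}
for n in("top","side"): r.read_camera(n)
for k,(sh,uv) in q.items():
    bx=isinstance(sh,float); z=.028 if bx else .06
    p0=back("top",*uv,z); ms={}; info={}
    for n in("top","side"):
        exp=proj(n,p0[None])[0]
        d=r.silhouettes(n,k)
        best=[(np.hypot(*(np.array(e["box"][:2])-exp)),e["conf"],e) for e in d]
        best=[b for b in best if b[0]<14]
        if best:
            b=min(best,key=lambda t:t[0]-5*t[1]); ms[n]=b[2]["mask"].astype(np.float32); info[n]=(round(b[0],1),round(b[1],2),np.round(b[2]["box"],1))
    pts=boxpts(sh) if bx else rev(sh); z0=.004 if bx else .01
    out=[]
    for sub in (list(ms),["top"],["side"]):
        sub=[s for s in sub if s in ms]
        if sub: out.append(fit({s:ms[s] for s in sub},pts,z0,[p0[0],p0[1]]+([0.] if bx else []),bx))
    print(k,p0[:2],*[(x,round(c,3)) for x,c in out],{n:i[:2] for n,i in info.items()})
print(r.sense()["time_s"])
E
python3 find.py
```

```text
pink_cup [ 0.4491 -0.1724] (array([ 0.4483, -0.1736]), np.float64(0.157)) (array([ 0.4489, -0.173 ]), np.float64(0.111)) (array([ 0.4479, -0.1735]), np.float64(0.037)) {'top': (np.float64(0.4), 0.89), 'side': (np.float64(2.1), 0.66)}
blue_cup [ 0.5469 -0.0784] (array([ 0.5472, -0.075 ]), np.float64(0.131)) (array([ 0.5473, -0.0743]), np.float64(0.086)) (array([ 0.5469, -0.0754]), np.float64(0.039)) {'top': (np.float64(2.6), 0.78), 'side': (np.float64(3.7), 0.68)}
blue_jar [ 0.5547 -0.1654] (array([ 0.5556, -0.1641]), np.float64(0.155)) (array([ 0.5562, -0.1636]), np.float64(0.097)) (array([ 0.5553, -0.1641]), np.float64(0.052)) {'top': (np.float64(2.3), 0.73), 'side': (np.float64(4.2), 0.95)}
pink_jar [ 0.56   -0.2605] (array([ 0.5618, -0.2595]), np.float64(0.121)) (array([ 0.5622, -0.2597]), np.float64(0.058)) (array([ 0.5611, -0.2595]), np.float64(0.056)) {'top': (np.float64(3.0), 0.88), 'side': (np.float64(3.0), 0.9)}
green_caddy [ 0.5652 -0.3503] (array([ 0.5665, -0.3497]), np.float64(0.162)) (array([ 0.567 , -0.3504]), np.float64(0.074)) (array([ 0.5659, -0.3508]), np.float64(0.
[... 581 characters left out ...]
.463 , -0.3618]), np.float64(0.222)) (array([ 0.4637, -0.361 ]), np.float64(0.091)) (array([ 0.4628, -0.3602]), np.float64(0.123)) {'top': (np.float64(1.9), 0.88), 'side': (np.float64(5.6), 0.94)}
red_box [0.4338 0.2517] (array([0.4365, 0.2563, 0.0283]), np.float64(0.065)) (array([0.4367, 0.2563, 0.0295]), np.float64(0.007)) (array([0.4359, 0.2565, 0.0326]), np.float64(0.055)) {'top': (np.float64(0.4), 0.95), 'side': (np.float64(4.6), 0.93)}
kraft_box [0.5825 0.2112] (array([0.5864, 0.2161, 0.0333]), np.float64(0.092)) (array([0.5872, 0.2162, 0.0347]), np.float64(0.048)) (array([0.5852, 0.2158, 0.0225]), np.float64(0.033)) {'top': (np.float64(0.5), 0.7), 'side': (np.float64(6.3), 0.58)}
1.25
```

```bash
cat > st.py <<'E'
from h import *
from scipy.spatial.transform import Rotation as R
import sys
s=r.sense(); M=R.from_quat(s["ee_rot"]).as_matrix()
print("t",round(s["time_s"],2),"tcp",s["tool_pos"],"gap",round(s["finger_gap"],4),"F",s["force"],"q7",s["qpos"])
print("xax",M[:,0],"yax",M[:,1],"zax",M[:,2],"yaw of y-axis from +x",np.arctan2(M[1,1],M[0,1]))
if len(sys.argv)>3: print("tool shift to goal",M.T@(np.array([float(v) for v in sys.argv[1:4]])-s["tool_pos"]))
E
python3 st.py
```

```text
t 1.25 tcp [0.265  0.566  0.1736] gap 0.0941 F [ 0.4487 -0.068  -0.1977] q7 [-1.1745  0.4174 -0.0103  1.6136  0.0047  1.1107 -0.053 ]
xax [ 0.     -0.0001 -1.    ] yax [ 0.4239  0.9057 -0.0001] zax [ 0.9057 -0.4239  0.    ] yaw of y-axis from +x 1.133000553766763
```

Request:
send_rows(
  plan=[
    {"x":0,"y":0,"z":0,"turn":0.125,"hand":1},
    {"x":0,"y":0,"z":0,"turn":0.125,"hand":1},
    {"x":0,"y":0,"z":0,"turn":0.125,"hand":1},
    {"x":0,"y":0,"z":0,"turn":0.125,"hand":1},
    {"x":0,"y":0,"z":0,"turn":0.125,"hand":1},
    {"x":0,"y":0,"z":0,"turn":0.125,"hand":1},
    {"x":0,"y":0,"z":0,"turn":0.125,"hand":1},
    {"x":0,"y":0,"z":0,"turn":0.125,"hand":1},
    {"x":0,"y":0,"z":0,"turn":0.125,"hand":1},
    {"x":0,"y":0,"z":0,"turn":0.1,"hand":1},
  ],
  grip_force=20,
)

```text
time_s: 2.08
tool_pos: [0.2651, 0.566, 0.1737]
ee_rot: [-0.525, -0.474, 0.525, -0.474]
force: [-0.3, 0.4, 0.5]
finger_gap: 0.0939
```

```bash
python3 st.py
```

```text
t 2.08 tcp [0.2651 0.566  0.1737] gap 0.0939 F [-0.2608  0.3759  0.5343] q7 [-1.3524  0.4231  0.2279  1.6204 -0.1043  1.1099 -1.1993]
xax [-0.0004  0.0004 -1.    ] yax [ 0.9948 -0.1016 -0.0004] zax [-0.1016 -0.9948 -0.0003] yaw of y-axis from +x -0.1018216606038536
```

Request:
send_rows(
  plan=[
    {"x":0,"y":0.0,"z":0.02,"turn":-0.1,"hand":1},
    {"x":0,"y":0.016,"z":0.036,"turn":0,"hand":1},
    {"x":0,"y":0.016,"z":0.036,"turn":0,"hand":1},
    {"x":0,"y":0.016,"z":0.036,"turn":0,"hand":1},
    {"x":0,"y":0.016,"z":0.036,"turn":0,"hand":1},
    {"x":0,"y":0.016,"z":0.036,"turn":0,"hand":1},
    {"x":0,"y":0.016,"z":0.036,"turn":0,"hand":1},
    {"x":0,"y":0.016,"z":0.036,"turn":0,"hand":1},
    {"x":0,"y":0.016,"z":0.036,"turn":0,"hand":1},
    {"x":0,"y":0.016,"z":0.036,"turn":0,"hand":1},
  ],
)

```text
time_s: 2.92
tool_pos: [0.4031, 0.2139, 0.1722]
ee_rot: [0.501, 0.502, -0.499, 0.499]
force: [1.1, 0.3, -0.1]
finger_gap: 0.0938
```

```bash
python3 st.py .547 -.075 .13
```

```text
t 2.92 tcp [0.4031 0.2139 0.1722] gap 0.0938 F [ 1.093   0.3479 -0.1436] q7 [-0.939   0.1144  0.4174  2.0295 -0.0597  1.0067 -0.4906]
xax [-0.0007  0.0044 -1.    ] yax [ 1.      0.0015 -0.0007] zax [ 0.0015 -1.     -0.0044] yaw of y-axis from +x 0.0014905877797008315
tool shift to goal [0.0408 0.1435 0.2893]
```

Request:
send_rows(
  plan=[
    {"x":0.004,"y":0.016,"z":0.032,"turn":0,"hand":1},
    {"x":0.004,"y":0.016,"z":0.032,"turn":0,"hand":1},
    {"x":0.004,"y":0.016,"z":0.032,"turn":0,"hand":1},
    {"x":0.004,"y":0.016,"z":0.032,"turn":0,"hand":1},
    {"x":0.004,"y":0.016,"z":0.032,"turn":0,"hand":1},
    {"x":0.004,"y":0.016,"z":0.032,"turn":0,"hand":1},
    {"x":0.004,"y":0.016,"z":0.032,"turn":0,"hand":1},
    {"x":0.004,"y":0.016,"z":0.032,"turn":0,"hand":1},
    {"x":0.004,"y":0.014,"z":0.03,"turn":0,"hand":1},
    {"x":0,"y":0,"z":0,"turn":0,"hand":1},
  ],
)

```text
time_s: 3.75
tool_pos: [0.5524, -0.094, 0.1358]
ee_rot: [0.504, 0.499, -0.497, 0.499]
force: [-0.8, -0.3, -0.9]
finger_gap: 0.0938
```

```bash
python3 st.py .547 -.075 .034;python3 - <<'E'
from h import *
for n in ["top","wrist"]: cv2.imwrite(f"pics/{n}1.png",r.read_camera(n)[:,:,::-1])
E
```

```text
t 3.75 tcp [ 0.5524 -0.094   0.1358] gap 0.0938 F [-0.7823 -0.3449 -0.8677] q7 [-0.3636  0.3885  0.6053  1.837  -0.2701  0.9915  0.3522]
xax [ 0.0069  0.0067 -1.    ] yax [ 1.     -0.003   0.0069] zax [-0.0029 -1.     -0.0067] yaw of y-axis from +x -0.002995949768542578
tool shift to goal [ 0.1019 -0.0062 -0.0183]
```

View pics/wrist1.png

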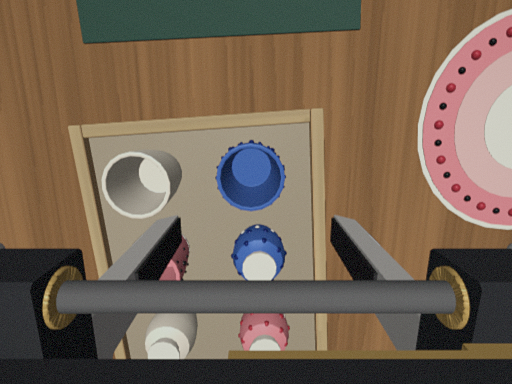

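View pics/top1.png

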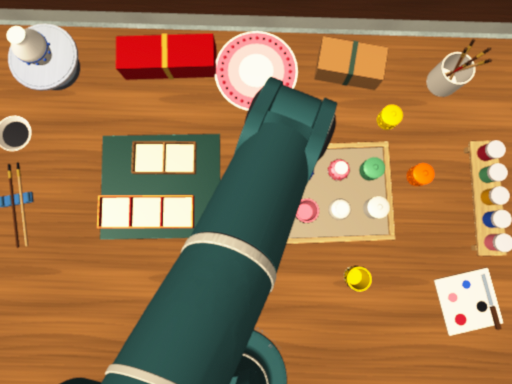

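The wrist picture shows the blue cup at (251,175), with the jaws centred in column about 256, which agrees with the fit. I'll correct the lateral offset, then descend.

Request:
send_rows(
  plan=[
    {"x":0,"y":-0.006,"z":-0.018,"turn":0,"hand":1},
    {"x":0,"y":0,"z":0,"turn":0,"hand":1},
    {"x":0,"y":0,"z":0,"turn":0,"hand":1},
  ],
)

```text
time_s: 4.1
tool_pos: [0.5446, -0.0682, 0.1362]
ee_rot: [0.503, 0.501, -0.496, 0.499]
force: [-0.5, 0.6, 0.6]
finger_gap: 0.0943
```

```bash
python3 st.py .547 -.075 .034
```

```text
t 4.1 tcp [ 0.5446 -0.0682  0.1362] gap 0.0943 F [-0.4597  0.5541  0.6215] q7 [-0.41    0.3656  0.6005  1.8634 -0.2579  0.9837  0.3053]
xax [ 0.0058  0.0098 -0.9999] yax [1.     0.002  0.0058] zax [ 0.002  -0.9999 -0.0098] yaw of y-axis from +x 0.0019500596239705962
tool shift to goal [0.1021 0.0018 0.0078]
```

Request:
send_rows(
  plan=[
    {"x":0.012,"y":0.002,"z":0.006,"turn":0,"hand":1},
    {"x":0.02,"y":0,"z":0,"turn":0,"hand":1},
    {"x":0.02,"y":0,"z":0,"turn":0,"hand":1},
    {"x":0.012,"y":0,"z":0,"turn":0,"hand":1},
    {"x":0,"y":0,"z":0,"turn":0,"hand":1},
    {"x":0,"y":0,"z":0,"turn":0,"hand":1},
  ],
)

```text
time_s: 4.6
tool_pos: [0.5479, -0.0715, 0.0685]
ee_rot: [0.503, 0.503, -0.493, 0.501]
force: [-0.3, -0.5, 1.1]
finger_gap: 0.0941
```

```bash
python3 st.py .547 -.075 .034
```

```text
t 4.6 tcp [ 0.5479 -0.0715  0.0685] gap 0.0941 F [-0.3345 -0.4693  1.0584] q7 [-0.3579  0.463   0.5548  1.9091 -0.335   0.8526  0.3801]
xax [ 0.0085  0.0115 -0.9999] yax [0.9999 0.0082 0.0086] zax [ 0.0082 -0.9999 -0.0114] yaw of y-axis from +x 0.008151330756292353
tool shift to goal [ 0.0344 -0.0012  0.0039]
```

Request:
send_rows(
  plan=[
    {"x":0.012,"y":-0.001,"z":0.003,"turn":0,"hand":1},
    {"x":0.01,"y":0,"z":0,"turn":0,"hand":1},
    {"x":0.008,"y":0,"z":0,"turn":0,"hand":1},
    {"x":0.002,"y":0,"z":0,"turn":0,"hand":1},
    {"x":0,"y":0,"z":0,"turn":0,"hand":1},
  ],
)

```text
time_s: 5.02
tool_pos: [0.548, -0.0748, 0.0344]
ee_rot: [0.503, 0.502, -0.492, 0.502]
force: [0.4, 0.3, -0.2]
finger_gap: 0.0939
```

```bash
python3 st.py .547 -.075 .034
```

```text
t 5.02 tcp [ 0.548  -0.0748  0.0344] gap 0.0939 F [ 0.422   0.306  -0.1989] q7 [-0.3268  0.5134  0.5261  1.9285 -0.3748  0.7862  0.4188]
xax [ 0.0105  0.0115 -0.9999] yax [0.9999 0.0084 0.0106] zax [ 0.0085 -0.9999 -0.0114] yaw of y-axis from +x 0.008414372297779176
tool shift to goal [ 0.0004 -0.001   0.0002]
```

Request:
send_rows(
  plan=[
    {"hand":-1},
    {"hand":-1},
    {"hand":-1},
    {"hand":-1},
    {"hand":-1},
    {"hand":-1},
  ],
  grip_force=25,
)

```text
invalid input
```

```bash
python3 st.py .547 -.075 .034
```

```text
t 5.02 tcp [ 0.548  -0.0748  0.0344] gap 0.0939 F [ 0.422   0.306  -0.1989] q7 [-0.3268  0.5134  0.5261  1.9285 -0.3748  0.7862  0.4188]
xax [ 0.0105  0.0115 -0.9999] yax [0.9999 0.0084 0.0106] zax [ 0.0085 -0.9999 -0.0114] yaw of y-axis from +x 0.008414372297779176
tool shift to goal [ 0.0004 -0.001   0.0002]
```

All fields are required, so I'll send them in full.

Request:
send_rows(
  plan=[
    {"x":0,"y":0,"z":0,"turn":0,"hand":-1},
    {"x":0,"y":0,"z":0,"turn":0,"hand":-1},
    {"x":0,"y":0,"z":0,"turn":0,"hand":-1},
    {"x":0,"y":0,"z":0,"turn":0,"hand":-1},
    {"x":0,"y":0,"z":0,"turn":0,"hand":-1},
    {"x":0,"y":0,"z":0,"turn":0,"hand":-1},
  ],
  grip_force=25,
)

```text
time_s: 5.52
tool_pos: [0.5488, -0.0747, 0.0355]
ee_rot: [0.504, 0.502, -0.492, 0.502]
force: [-0.1, 0.3, -1.6]
finger_gap: 0.0595
```

```bash
python3 st.py .547 -.075 .034
```

```text
t 5.52 tcp [ 0.5488 -0.0747  0.0355] gap 0.0595 F [-0.0522  0.3292 -1.6003] q7 [-0.3273  0.5119  0.5267  1.9275 -0.3745  0.7871  0.4185]
xax [ 0.0122  0.0117 -0.9999] yax [0.9999 0.0086 0.0123] zax [ 0.0088 -0.9999 -0.0116] yaw of y-axis from +x 0.008620178158377984
tool shift to goal [ 0.0015 -0.0018  0.0003]
```

Request:
send_rows(
  plan=[
    {"x":-0.01,"y":0,"z":0,"turn":0,"hand":-1},
    {"x":-0.02,"y":0,"z":0,"turn":0,"hand":-1},
    {"x":-0.025,"y":0,"z":0,"turn":0,"hand":-1},
    {"x":-0.02,"y":0.005,"z":-0.02,"turn":0,"hand":-1},
    {"x":0,"y":0.006,"z":-0.03,"turn":0,"hand":-1},
    {"x":0,"y":0.006,"z":-0.035,"turn":0,"hand":-1},
    {"x":0,"y":0.006,"z":-0.035,"turn":0,"hand":-1},
    {"x":0,"y":0.006,"z":-0.035,"turn":0,"hand":-1},
    {"x":0,"y":0.005,"z":-0.03,"turn":0,"hand":-1},
    {"x":0,"y":0.003,"z":-0.02,"turn":0,"hand":-1},
  ],
)

```text
time_s: 6.35
tool_pos: [0.5845, 0.1313, 0.1248]
ee_rot: [0.508, 0.498, -0.494, 0.5]
force: [-0.5, 0.4, -2.1]
finger_gap: 0.0597
```

```bash
python3 st.py .588 .174 .034
```

```text
t 6.35 tcp [0.5845 0.1313 0.1248] gap 0.0597 F [-0.5111  0.4093 -2.1427] q7 [-0.68    0.4548  0.5386  1.7594 -0.2835  0.9859 -0.0359]
xax [ 0.0154  0.0113 -0.9998] yax [ 0.9999 -0.004   0.0154] zax [-0.0039 -0.9999 -0.0113] yaw of y-axis from +x -0.004047402809970266
tool shift to goal [ 0.0913  0.0019 -0.0417]
```

Request:
send_rows(
  plan=[
    {"x":0,"y":0.002,"z":-0.02,"turn":0,"hand":-1},
    {"x":0,"y":0,"z":-0.01,"turn":0,"hand":-1},
    {"x":0,"y":0,"z":0,"turn":0,"hand":-1},
    {"x":0,"y":0,"z":0,"turn":0,"hand":-1},
  ],
)

```text
time_s: 6.68
tool_pos: [0.5862, 0.1678, 0.1272]
ee_rot: [0.506, 0.5, -0.492, 0.502]
force: [0.2, 0.6, -2.3]
finger_gap: 0.0593
```

```bash
python3 st.py .588 .174 .034;python3 - <<'E'
from h import *
for n in ["side","wrist"]: cv2.imwrite(f"pics/{n}2.png",r.read_camera(n)[:,:,::-1])
E
```

```text
t 6.68 tcp [0.5862 0.1678 0.1272] gap 0.0593 F [ 0.2197  0.5762 -2.302 ] q7 [-0.7251  0.4687  0.529   1.7308 -0.284   0.9985 -0.0893]
xax [ 0.016   0.012  -0.9998] yax [0.9999 0.0026 0.016 ] zax [ 0.0028 -0.9999 -0.012 ] yaw of y-axis from +x 0.002575201008291896
tool shift to goal [ 0.0933  0.0003 -0.0051]
```

View pics/wrist2.png

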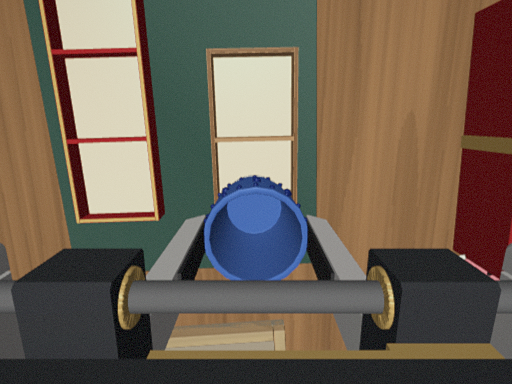

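View pics/side2.png

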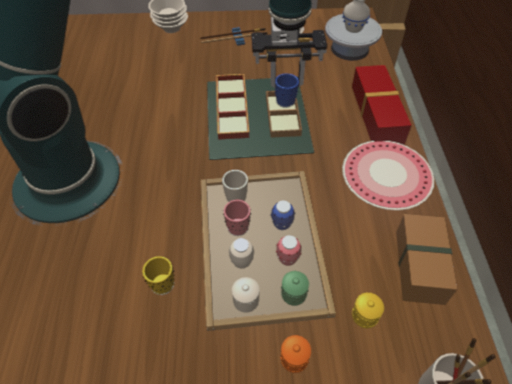

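The blue cup is held upright over the kraft box: the wrist view shows it at (257,230) with the box behind it at (253,140). Lowering it now.

Request:
send_rows(
  plan=[
    {"x":0.015,"y":0,"z":-0.004,"turn":0,"hand":-1},
    {"x":0.022,"y":0,"z":0,"turn":0,"hand":-1},
    {"x":0.02,"y":0,"z":0,"turn":0,"hand":-1},
    {"x":0.01,"y":0,"z":0,"turn":0,"hand":-1},
    {"x":0.003,"y":0,"z":0,"turn":0,"hand":-1},
    {"x":0,"y":0,"z":0,"turn":0,"hand":-1},
  ],
)

```text
time_s: 7.28
tool_pos: [0.5892, 0.1629, 0.0572]
ee_rot: [0.51, 0.496, -0.495, 0.5]
force: [-0.3, 1.2, -1.7]
finger_gap: 0.0599
```

```bash
python3 st.py .588 .174 .034
```

```text
t 7.28 tcp [0.5892 0.1629 0.0572] gap 0.0599 F [-0.2982  1.175  -1.7227] q7 [-0.6868  0.5566  0.493   1.7792 -0.3414  0.8684 -0.0482]
xax [ 0.0191  0.011  -0.9998] yax [ 0.9998 -0.0095  0.019 ] zax [-0.0093 -0.9999 -0.0111] yaw of y-axis from +x -0.00951158325634931
tool shift to goal [ 0.0233 -0.0018 -0.0109]
```

Request:
send_rows(
  plan=[
    {"x":0,"y":-0.001,"z":-0.01,"turn":-0.01,"hand":-1},
    {"x":0.006,"y":0,"z":-0.002,"turn":0,"hand":-1},
    {"x":0.006,"y":0,"z":0,"turn":0,"hand":-1},
    {"x":0.004,"y":0,"z":0,"turn":0,"hand":-1},
    {"x":0,"y":0,"z":0,"turn":0,"hand":-1},
  ],
)

```text
time_s: 7.7
tool_pos: [0.5903, 0.1762, 0.0431]
ee_rot: [0.509, 0.498, -0.491, 0.503]
force: [-0.2, 0.3, -1.4]
finger_gap: 0.0595
```

```bash
python3 st.py .588 .174 .034
```

```text
t 7.7 tcp [0.5903 0.1762 0.0431] gap 0.0595 F [-0.1959  0.2865 -1.3692] q7 [-0.6949  0.5797  0.479   1.7781 -0.3527  0.8425 -0.0504]
xax [ 0.0228  0.0125 -0.9997] yax [0.9997 0.0009 0.0228] zax [ 0.0012 -0.9999 -0.0125] yaw of y-axis from +x 0.0009418414490551511
tool shift to goal [ 0.009  -0.0025  0.0024]
```

Request:
send_rows(
  plan=[
    {"x":0.003,"y":-0.002,"z":0.002,"turn":0,"hand":-1},
    {"x":0.003,"y":0,"z":0,"turn":0,"hand":-1},
    {"x":0.003,"y":0,"z":0,"turn":0,"hand":-1},
    {"x":0.002,"y":0,"z":0,"turn":0,"hand":-1},
  ],
)

```text
time_s: 8.03
tool_pos: [0.589, 0.1744, 0.0326]
ee_rot: [0.509, 0.498, -0.49, 0.503]
force: [-15.4, -1.8, 37.5]
finger_gap: 0.0602
```

```bash
python3 st.py .588 .174 .034
```

```text
t 8.03 tcp [0.589  0.1744 0.0326] gap 0.0602 F [-15.4458  -1.772   37.4759] q7 [-0.6876  0.5903  0.4718  1.789  -0.3618  0.82   -0.0401]
xax [ 0.0241  0.0135 -0.9996] yax [0.9997 0.0009 0.0241] zax [ 0.0013 -0.9999 -0.0135] yaw of y-axis from +x 0.0009498376639055314
tool shift to goal [-0.0014 -0.001   0.0003]
```

Request:
send_rows(
  plan=[
    {"x":-0.001,"y":0,"z":0,"turn":0,"hand":-1},
    {"x":0,"y":0,"z":0,"turn":0,"hand":0.75},
    {"x":0,"y":0,"z":0,"turn":0,"hand":0.75},
    {"x":0,"y":0,"z":0,"turn":0,"hand":0.75},
  ],
)

```text
time_s: 8.37
tool_pos: [0.5895, 0.1741, 0.0339]
ee_rot: [0.51, 0.497, -0.49, 0.503]
force: [-0.2, -0.5, -0.2]
finger_gap: 0.0761
```

```bash
python3 st.py .588 .174 .034
```

```text
t 8.37 tcp [0.5895 0.1741 0.0339] gap 0.0761 F [-0.2162 -0.4916 -0.1659] q7 [-0.6874  0.5886  0.4724  1.7884 -0.3613  0.8213 -0.0403]
xax [ 0.0249  0.0141 -0.9996] yax [0.9997 0.0004 0.025 ] zax [ 0.0008 -0.9999 -0.014 ] yaw of y-axis from +x 0.0004394056622535854
tool shift to goal [-0.0002 -0.0015  0.0001]
```

Request:
send_rows(
  plan=[
    {"x":-0.012,"y":0,"z":0,"turn":0,"hand":1},
    {"x":-0.03,"y":0,"z":0,"turn":0,"hand":1},
    {"x":-0.035,"y":0,"z":0,"turn":0,"hand":1},
    {"x":-0.03,"y":-0.001,"z":0.015,"turn":0,"hand":1},
    {"x":0,"y":-0.002,"z":0.03,"turn":0,"hand":1},
    {"x":0,"y":-0.002,"z":0.04,"turn":0,"hand":1},
    {"x":0,"y":-0.002,"z":0.04,"turn":0,"hand":1},
    {"x":0,"y":-0.002,"z":0.04,"turn":0,"hand":1},
    {"x":0,"y":-0.002,"z":0.04,"turn":0,"hand":1},
    {"x":0,"y":-0.002,"z":0.04,"turn":0,"hand":1},
  ],
)

```text
time_s: 9.2
tool_pos: [0.575, -0.0721, 0.1496]
ee_rot: [0.508, 0.5, -0.484, 0.507]
force: [0.4, 0.1, 0.5]
finger_gap: 0.0938
```

```bash
python3 st.py .562 -.2595 .034
```

```text
t 9.2 tcp [ 0.575  -0.0721  0.1496] gap 0.0938 F [0.4127 0.1035 0.4595] q7 [-0.3916  0.3926  0.6034  1.7961 -0.2853  1.0087  0.3398]
xax [ 0.0296  0.0168 -0.9994] yax [0.9994 0.0152 0.0298] zax [ 0.0157 -0.9997 -0.0164] yaw of y-axis from +x 0.015171902036836975
tool shift to goal [ 0.112  -0.0193  0.189 ]
```

Request:
send_rows(
  plan=[
    {"x":0,"y":-0.003,"z":0.04,"turn":0.01,"hand":1},
    {"x":0,"y":-0.003,"z":0.04,"turn":0,"hand":1},
    {"x":0,"y":-0.003,"z":0.04,"turn":0,"hand":1},
    {"x":0,"y":-0.002,"z":0.02,"turn":0,"hand":1},
  ],
)

```text
time_s: 9.53
tool_pos: [0.5629, -0.2224, 0.1513]
ee_rot: [0.512, 0.496, -0.487, 0.505]
force: [-0.4, -0.3, 0.3]
finger_gap: 0.0941
```

```bash
cat > settle.py <<'E'
from h import *
from scipy.spatial.transform import Rotation as R
for i in range(6):
    s=r.sense(); print(s["time_s"],s["tool_pos"],R.from_quat(s["ee_rot"]).as_matrix()[:,0],s["qpos"],s["joint_vel"])
    r.read_camera("wrist")
E
python3 settle.py; python3 st.py .562 -.2595 .034
```

```text
9.5333 [ 0.5629 -0.2224  0.1513] [ 0.0334  0.0155 -0.9993] [-0.1368  0.4477  0.6303  1.7286 -0.333   1.0433  0.6119] [ 0.4254  0.1157 -0.0011 -0.1663 -0.0869  0.0826  0.4244]
9.5833 [ 0.5622 -0.2254  0.1516] [ 0.0335  0.0141 -0.9993] [-0.1337  0.4484  0.6324  1.7278 -0.333   1.0434  0.6134] [-0.0654 -0.0195 -0.0138  0.0213  0.0153 -0.0155 -0.1063]
9.6333 [ 0.5629 -0.2223  0.1513] [ 0.0334  0.0152 -0.9993] [-0.1373  0.4476  0.6304  1.7289 -0.3326  1.043   0.6092] [-0.0641 -0.0083 -0.0461  0.0158  0.     -0.0054 -0.0556]
9.6833 [ 0.5636 -0.2194  0.151 ] [ 0.0331  0.0165 -0.9993] [-0.1401  0.4473  0.6283  1.7295 -0.3327  1.0429  0.6074] [-0.0473 -0.0034 -0.0348  0.0097 -0.0024 -0.0031 -0.0197]
9.7333 [ 0.5642 -0.2175  0.1507] [ 0.033   0.0173 -0.9993] [-0.1421  0.4471  0.627   1.73   -0.3329  1.0426  0.6069] [-0.0313 -0.0006 -0.0161  0.0064 -0.0011 -0.0046 -0.0049]
9.7833 [ 0.5645 -0.2164  0.1506] [ 0.033   0.0177 -0.9993] [-0.1434  0.4471  0.6264  1.7302 -0.3329  1.0425  0.6069] [-0.0196  0.0001 -0.0078  0.003  -0.0016 -0.0034  0.0016]
t 9.83 tcp [ 0.5646 -0.2159  0.1504] gap 0.0944 F [0.5908 0.6923 0.3352] q7 [-0.1441  0.4472  0.6262  1.7304 -0.333   1.0423  0.607 ]
xax [ 0.0328  0.0178 -0.9993] yax [0.9994 0.0064 0.033 ] zax [ 0.007  -0.9998 -0.0176] yaw of y-axis from +x 0.0064086105671111995
tool shift to goal [ 0.1155 -0.0067  0.0456]
```

Request:
send_rows(
  plan=[
    {"x":0.01,"y":-0.003,"z":0.022,"turn":0,"hand":1},
    {"x":0.012,"y":-0.003,"z":0.016,"turn":0,"hand":1},
    {"x":0.02,"y":0,"z":0.0,"turn":0,"hand":1},
    {"x":0.02,"y":0,"z":0,"turn":0,"hand":1},
    {"x":0.005,"y":0,"z":0,"turn":0,"hand":1},
  ],
)

```text
time_s: 10.25
tool_pos: [0.5653, -0.2468, 0.0833]
ee_rot: [0.51, 0.5, -0.481, 0.509]
force: [-0.3, -0.0, -0.9]
finger_gap: 0.0943
```

```bash
python3 st.py .562 -.2595 .034
```

```text
t 10.25 tcp [ 0.5653 -0.2468  0.0833] gap 0.0943 F [-0.3352 -0.0066 -0.9407] q7 [-0.0515  0.5459  0.5823  1.7553 -0.4075  0.9316  0.7234]
xax [ 0.0378  0.0196 -0.9991] yax [0.9991 0.018  0.0381] zax [ 0.0187 -0.9996 -0.0189] yaw of y-axis from +x 0.017986559549824466
tool shift to goal [ 0.0489 -0.0054  0.0136]
```

Request:
send_rows(
  plan=[
    {"x":0.002,"y":-0.003,"z":0.012,"turn":0.01,"hand":1},
    {"x":0.015,"y":-0.002,"z":0.001,"turn":0,"hand":1},
    {"x":0.015,"y":0,"z":0.001,"turn":0,"hand":1},
    {"x":0.008,"y":0,"z":0,"turn":0,"hand":1},
    {"x":0.002,"y":0,"z":0,"turn":0,"hand":1},
  ],
)

```text
time_s: 10.67
tool_pos: [0.5641, -0.2587, 0.0411]
ee_rot: [0.512, 0.498, -0.482, 0.508]
force: [-0.0, -0.0, 1.1]
finger_gap: 0.0936
```

```bash
python3 st.py .562 -.2595 .034
```

```text
t 10.67 tcp [ 0.5641 -0.2587  0.0411] gap 0.0936 F [-0.0133 -0.0252  1.0784] q7 [-0.0063  0.6059  0.5513  1.7705 -0.4522  0.8627  0.7712]
xax [ 0.0394  0.0201 -0.999 ] yax [0.9991 0.0119 0.0396] zax [ 0.0127 -0.9997 -0.0196] yaw of y-axis from +x 0.011880984635574313
tool shift to goal [ 0.007  -0.0024  0.001 ]
```

Request:
send_rows(
  plan=[
    {"x":0.006,"y":-0.002,"z":0.001,"turn":0,"hand":1},
    {"x":0.003,"y":0,"z":0,"turn":0,"hand":0.5},
    {"x":0,"y":0,"z":0,"turn":0,"hand":-1},
    {"x":0,"y":0,"z":0,"turn":0,"hand":-1},
    {"x":0,"y":0,"z":0,"turn":0,"hand":-1},
    {"x":0,"y":0,"z":0,"turn":0,"hand":-1},
  ],
  grip_force=25,
)

```text
time_s: 11.17
tool_pos: [0.5634, -0.2597, 0.0327]
ee_rot: [0.512, 0.498, -0.482, 0.508]
force: [-0.3, 0.6, -0.0]
finger_gap: 0.0644
```

```bash
python3 st.py .562 -.2595 .034
```

```text
t 11.17 tcp [ 0.5634 -0.2597  0.0327] gap 0.0644 F [-0.2966  0.5932 -0.0066] q7 [ 0.0007  0.6158  0.5443  1.7764 -0.4608  0.8462  0.7811]
xax [ 0.0409  0.0197 -0.999 ] yax [0.9991 0.0125 0.0412] zax [ 0.0133 -0.9997 -0.0192] yaw of y-axis from +x 0.012527993534016181
tool shift to goal [-0.0013 -0.0014 -0.0002]
```

Request:
send_rows(
  plan=[
    {"x":0,"y":0,"z":0,"turn":0,"hand":-1},
    {"x":0,"y":0,"z":0,"turn":0,"hand":-1},
  ],
)

```text
time_s: 11.33
tool_pos: [0.5637, -0.2597, 0.0333]
ee_rot: [0.512, 0.498, -0.481, 0.509]
force: [-1.2, 0.2, 1.5]
finger_gap: 0.051
```

```bash
python3 st.py .562 -.2595 .034
```

```text
t 11.33 tcp [ 0.5637 -0.2597  0.0333] gap 0.051 F [-1.2376  0.2115  1.467 ] q7 [ 0.0005  0.615   0.5445  1.776  -0.4605  0.8465  0.7809]
xax [ 0.0417  0.0195 -0.9989] yax [0.999  0.0127 0.0419] zax [ 0.0135 -0.9997 -0.019 ] yaw of y-axis from +x 0.012700015979540557
tool shift to goal [-0.0008 -0.0017 -0.0003]
```

```bash
python3 - <<'E'
from h import *
for n in ["side","wrist"]:
    im=r.read_camera(n)
    if n=="side": im=cv2.resize(im[180:330,190:350],None,fx=4,fy=4)
    cv2.imwrite(f"pics/{n}3.png",im[:,:,::-1])
E
python3 st.py
```

```text
t 11.43 tcp [ 0.5638 -0.2601  0.0337] gap 0.044 F [-5.7589  1.0707 22.744 ] q7 [ 0.0006  0.6146  0.5449  1.7757 -0.4603  0.8469  0.781 ]
xax [ 0.0419  0.0193 -0.9989] yax [0.999  0.0125 0.0422] zax [ 0.0133 -0.9997 -0.0187] yaw of y-axis from +x 0.012509603755015234
```

View pics/wrist3.png

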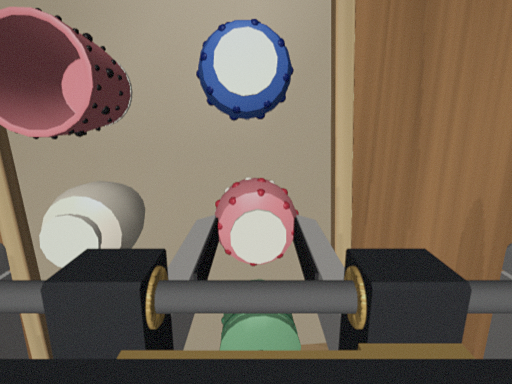

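View pics/side3.png

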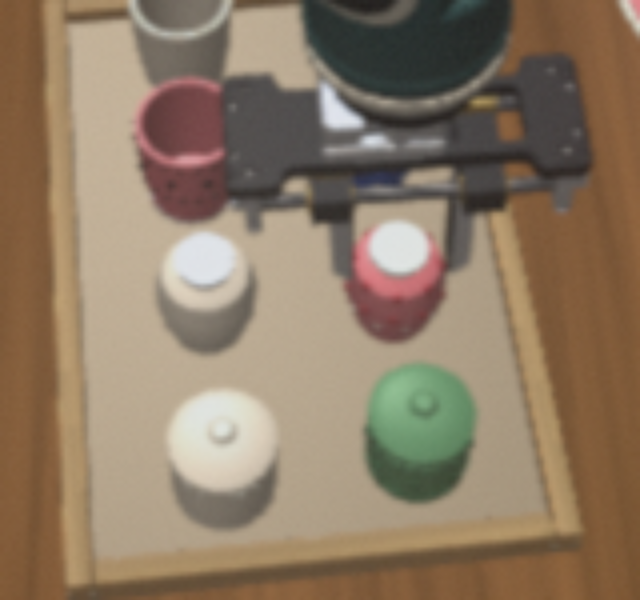

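```bash
python3 - <<'E'
from h import *
P=np.array([[.5638-.025,-.26,.034],[.5638+.025,-.26,.034],[.562,-.2595,.08],[.562,-.2595,.01]])
print((proj("side",P)-[190,180])*4)
im=r.read_camera("side");im=cv2.resize(im[180:330,190:350],None,fx=4,fy=4);cv2.imwrite("pics/side4.png",im[:,:,::-1])
E
python3 st.py
```

```text
[[353.8078 289.0839]
 [442.284  285.8464]
 [399.1695 244.2909]
 [392.6567 307.8264]]
t 11.48 tcp [ 0.5639 -0.2604  0.0341] gap 0.043 F [-5.8427  1.0995 22.7852] q7 [ 0.0007  0.6142  0.5453  1.7754 -0.4602  0.8471  0.781 ]
xax [ 0.0424  0.019  -0.9989] yax [0.999  0.0123 0.0427] zax [ 0.0131 -0.9997 -0.0185] yaw of y-axis from +x 0.012290286499000635
```

View pics/side4.png

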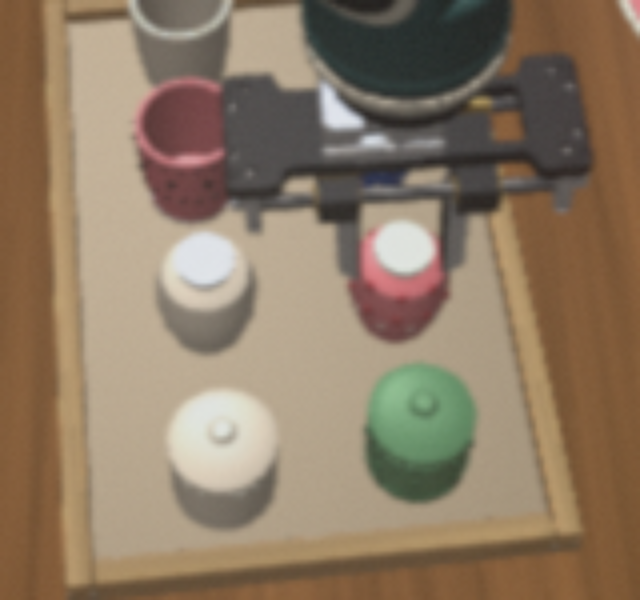

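```bash
python3 - <<'E'
from h import *
from scipy.spatial.transform import Rotation as R
c=r.calibration("wrist"); f=192/np.tan(np.radians(c["vertical_fov"])/2); Mi=np.linalg.inv(c["mount"])
s=r.sense(); T=np.eye(4); T[:3,:3]=R.from_quat(s["ee_rot"]).as_matrix(); T[:3,3]=s["tool_pos"]
def pt(p): q=Mi[:3,:3]@p+Mi[:3,3]; return np.round([f*q[0]/q[2]+c["cx"],f*q[1]/q[2]+c["cy"]],1)
for nm,p in [("tcp",[0,0,0]),("tipL",[0,-.0215,0]),("tipR",[0,.0215,0]),("padL",[-.019,-.0215,0]),("padLfront",[0,-.0215,-.008])]: print(nm,pt(np.array(p)))
Ti=np.linalg.inv(T)
for nm,w in [("pj top",[.562,-.2595,.08]),("pj bot",[.562,-.2595,.01]),("bj top",[.5556,-.1641,.08]),("wj top",[.456,-.2625,.08])]:
    print(nm,pt(Ti[:3,:3]@np.array(w)+Ti[:3,3]))
im=r.read_camera("wrist");cv2.imwrite("pics/w5.png",cv2.resize(im[130:330,150:370],None,fx=3,fy=3)[:,:,::-1])
E
```

```text
tcp [255.  213.5]
tipL [225.5 213.5]
tipR [284.5 213.5]
padL [222.8 222.2]
padLfront [225.3 202.9]
pj top [254.9 234.9]
pj bot [251.4 203.8]
bj top [244.5  58.7]
wj top [ 68.2 240.6]
```

View pics/w5.png

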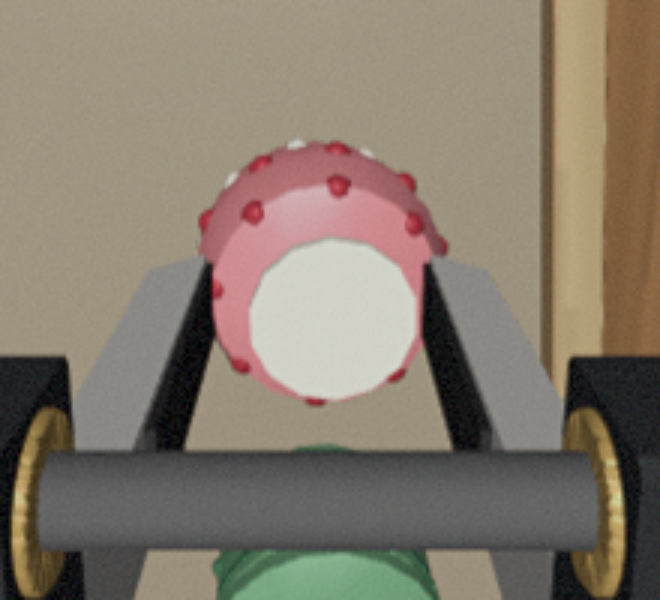

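Request:
send_rows(
  plan=[
    {"x":0,"y":0,"z":0,"turn":0,"hand":1},
    {"x":0,"y":0,"z":0,"turn":0,"hand":1},
    {"x":0,"y":0,"z":0,"turn":0,"hand":1},
    {"x":0,"y":0,"z":0,"turn":0,"hand":1},
  ],
)

```text
time_s: 11.87
tool_pos: [0.5645, -0.2609, 0.0353]
ee_rot: [0.512, 0.496, -0.481, 0.509]
force: [0.1, 0.5, -0.5]
finger_gap: 0.0665
```

```bash
python3 st.py .562 -.2595 .034; python3 - <<'E'
from h import *
im=r.read_camera("side");im=cv2.resize(im[180:330,190:350],None,fx=5,fy=4);cv2.imwrite("pics/side6.png",im[:,:,::-1])
im=r.read_camera("wrist");cv2.imwrite("pics/w6.png",im[:,:,::-1])
for n in("side","wrist"):
  for e in r.silhouettes(n,"pink_jar"): print(n,e["conf"],e["box"])
E
python3 st.py .562 -.2595 .034
```

```text
t 11.87 tcp [ 0.5645 -0.2609  0.0353] gap 0.0665 F [ 0.083   0.5222 -0.4768] q7 [ 0.0009  0.6126  0.5458  1.7746 -0.4599  0.8475  0.7807]
xax [ 0.0442  0.0185 -0.9989] yax [0.9989 0.0119 0.0445] zax [ 0.0127 -0.9998 -0.0179] yaw of y-axis from +x 0.011924148124585353
tool shift to goal [ 0.0012 -0.0025 -0.0014]
side 0.96 [287.6, 249.3, 27.2, 26.7]
wrist 0.69 [253.2, 220.7, 86.7, 86.0]
t 12.07 tcp [ 0.5644 -0.2609  0.0352] gap 0.0821 F [-0.2456  0.5837 -0.2148] q7 [ 0.0009  0.6127  0.5458  1.7747 -0.4599  0.8475  0.7807]
xax [ 0.044   0.0185 -0.9989] yax [0.9989 0.0119 0.0443] zax [ 0.0127 -0.9998 -0.0179] yaw of y-axis from +x 0.01191685602591037
tool shift to goal [ 0.0011 -0.0025 -0.0014]
```

View pics/side6.png

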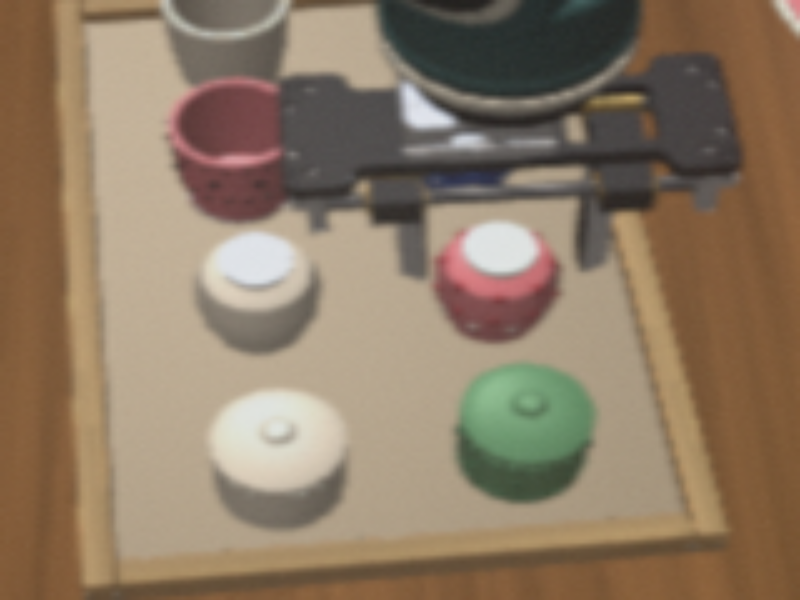

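View pics/w6.png

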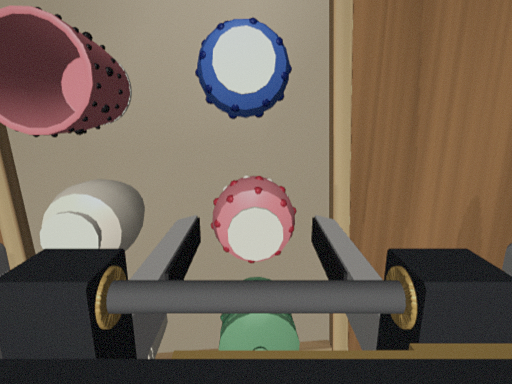

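The jar still stands, at (253,220) in the wrist view. In both views the finger ends sit roughly 20 to 30 mm above the nominal TCP, at side row about 248 where the TCP projects to row 252. The pads therefore closed on the jar's shoulder. I'll lower 15 mm with the gripper open and try again.

Request:
send_rows(
  plan=[
    {"x":0.006,"y":-0.002,"z":-0.001,"turn":0,"hand":1},
    {"x":0.007,"y":0,"z":0,"turn":0,"hand":0.6},
    {"x":0.004,"y":0,"z":0,"turn":0,"hand":0.4},
    {"x":0,"y":0,"z":0,"turn":0,"hand":-1},
    {"x":0,"y":0,"z":0,"turn":0,"hand":-1},
    {"x":0,"y":0,"z":0,"turn":0,"hand":-1},
  ],
  grip_force=25,
)

```text
time_s: 12.57
tool_pos: [0.5625, -0.2591, 0.0153]
ee_rot: [0.512, 0.497, -0.481, 0.509]
force: [0.3, -0.6, 0.3]
finger_gap: 0.0626
```

```bash
python3 settle.py; python3 st.py .562 -.2595 .019
```

```text
12.5667 [ 0.5625 -0.2591  0.0153] [ 0.0425  0.019  -0.9989] [ 0.0106  0.6367  0.5296  1.7883 -0.4779  0.8128  0.7949] [ 0.0012  0.0053  0.001  -0.001  -0.001   0.001   0.0002]
12.6167 [ 0.5625 -0.2591  0.0154] [ 0.0427  0.0189 -0.9989] [ 0.0106  0.6366  0.5297  1.7883 -0.4779  0.8129  0.7949] [ 0.0017 -0.0041 -0.0012 -0.0042  0.0012  0.0015 -0.0008]
12.6667 [ 0.5627 -0.2592  0.0156] [ 0.043   0.0188 -0.9989] [ 0.0105  0.6364  0.5298  1.7881 -0.4779  0.8129  0.7949] [-0.0018 -0.0014  0.0008 -0.0013  0.0028  0.0013  0.0002]
12.7167 [ 0.5627 -0.2591  0.0156] [ 0.043   0.0188 -0.9989] [ 0.0104  0.6363  0.5298  1.7881 -0.4778  0.8129  0.7949] [-0.0005 -0.002   0.0002  0.0017  0.0004  0.0003  0.0019]
12.7667 [ 0.5626 -0.2591  0.0156] [ 0.0431  0.0189 -0.9989] [ 0.0105  0.6362  0.5298  1.7882 -0.4778  0.8129  0.7949] [ 0.0014 -0.0008  0.0007  0.0015 -0.0006  0.0004 -0.0017]
12.8167 [ 0.5626 -0.2591  0.0156] [ 0.043   0.0189 -0.9989] [ 0.0104  0.6362  0.5298  1.7882 -0.4778  0.8129  0.7949] [-0.0002 -0.0002  0.0005  0.001   0.0009 -0.0004 -0.0003]
t 12.87 tcp [ 0.5626 -0.2591  0.0156] gap 0.0549 F [-0.0767 -0.583  -1.3012] q7 [ 0.0104  0.6362  0.5298  1.7883 -0.4778  0.8128  0.7949]
xax [ 0.043   0.0189 -0.9989] yax [0.999  0.0121 0.0433] zax [ 0.0129 -0.9997 -0.0183] yaw of y-axis from +x 0.012078914292560462
tool shift to goal [-0.0034 -0.0005  0.0003]
```

Request:
send_rows(
  plan=[
    {"x":-0.015,"y":0,"z":0,"turn":0,"hand":-1},
    {"x":-0.03,"y":0,"z":0,"turn":0,"hand":-1},
    {"x":-0.035,"y":0,"z":0,"turn":0,"hand":-1},
    {"x":-0.03,"y":0,"z":-0.01,"turn":0,"hand":-1},
    {"x":-0.01,"y":0.002,"z":-0.03,"turn":0,"hand":-1},
    {"x":0,"y":0.002,"z":-0.04,"turn":0,"hand":-1},
    {"x":0,"y":0.002,"z":-0.04,"turn":0,"hand":-1},
    {"x":0,"y":0.002,"z":-0.04,"turn":0,"hand":-1},
    {"x":0,"y":0.002,"z":-0.04,"turn":0,"hand":-1},
    {"x":0,"y":0.002,"z":-0.04,"turn":0,"hand":-1},
  ],
)

```text
time_s: 13.7
tool_pos: [0.5651, -0.0249, 0.1568]
ee_rot: [0.518, 0.49, -0.486, 0.506]
force: [1.7, 0.1, -2.2]
finger_gap: 0.0549
```

```bash
python3 st.py .585 .258 .125
```

```text
t 13.7 tcp [ 0.5651 -0.0249  0.1568] gap 0.0549 F [ 1.6706  0.0744 -2.1835] q7 [-0.4969  0.3425  0.6118  1.8417 -0.2575  0.9831  0.2152]
xax [ 0.0488  0.0154 -0.9987] yax [ 0.9988 -0.0074  0.0487] zax [-0.0067 -0.9999 -0.0158] yaw of y-axis from +x -0.0074340968981745515
tool shift to goal [ 0.0371  0.0162 -0.2825]
```

Request:
send_rows(
  plan=[
    {"x":0.003,"y":0.003,"z":-0.04,"turn":-0.007,"hand":-1},
    {"x":0.003,"y":0.003,"z":-0.04,"turn":0,"hand":-1},
    {"x":0.003,"y":0.003,"z":-0.04,"turn":0,"hand":-1},
    {"x":0.003,"y":0.003,"z":-0.04,"turn":0,"hand":-1},
    {"x":0.003,"y":0.002,"z":-0.035,"turn":0,"hand":-1},
    {"x":0.003,"y":0.002,"z":-0.03,"turn":0,"hand":-1},
    {"x":0.003,"y":0,"z":-0.015,"turn":0,"hand":-1},
  ],
)

```text
time_s: 14.28
tool_pos: [0.581, 0.2318, 0.1508]
ee_rot: [0.518, 0.492, -0.479, 0.51]
force: [0.1, 1.2, -1.5]
finger_gap: 0.0544
```

```bash
python3 - <<'E'
from h import *
for i in range(3): r.read_camera("side")
E
python3 st.py .585 .258 .05
```

```text
t 14.43 tcp [0.5811 0.2284 0.1505] gap 0.055 F [-0.517  -0.5607 -1.4038] q7 [-0.8263  0.4411  0.5268  1.7105 -0.2575  0.998  -0.2115]
xax [ 0.0562  0.0198 -0.9982] yax [0.9984 0.0014 0.0562] zax [ 0.0025 -0.9998 -0.0197] yaw of y-axis from +x 0.0014145800271222041
tool shift to goal [ 0.1011 -0.0017 -0.0276]
```

Request:
send_rows(
  plan=[
    {"x":0.01,"y":0,"z":-0.01,"turn":0,"hand":-1},
    {"x":0.018,"y":0,"z":-0.012,"turn":0,"hand":-1},
    {"x":0.02,"y":0,"z":-0.006,"turn":0,"hand":-1},
    {"x":0.02,"y":0,"z":0,"turn":0,"hand":-1},
    {"x":0.015,"y":0,"z":0,"turn":0,"hand":-1},
  ],
)

```text
time_s: 14.85
tool_pos: [0.5896, 0.2559, 0.0708]
ee_rot: [0.523, 0.488, -0.479, 0.509]
force: [-0.0, 0.9, -0.5]
finger_gap: 0.0548
```

```bash
python3 - <<'E'
from h import *
for i in range(3): im=r.read_camera("side")
cv2.imwrite("pics/s7.png",cv2.resize(im[60:160,190:330],None,fx=5,fy=5)[:,:,::-1])
E
python3 st.py .585 .258 .05
```

```text
t 15.0 tcp [0.5895 0.2555 0.0716] gap 0.0547 F [ 0.1344 -0.4246 -1.0162] q7 [-0.816   0.5587  0.48    1.7323 -0.3221  0.8604 -0.2086]
xax [ 0.0632  0.022  -0.9978] yax [ 0.998  -0.0067  0.0631] zax [-0.0053 -0.9997 -0.0223] yaw of y-axis from +x -0.006705871457738514
tool shift to goal [ 0.0214 -0.0059 -0.002 ]
```

View pics/s7.png

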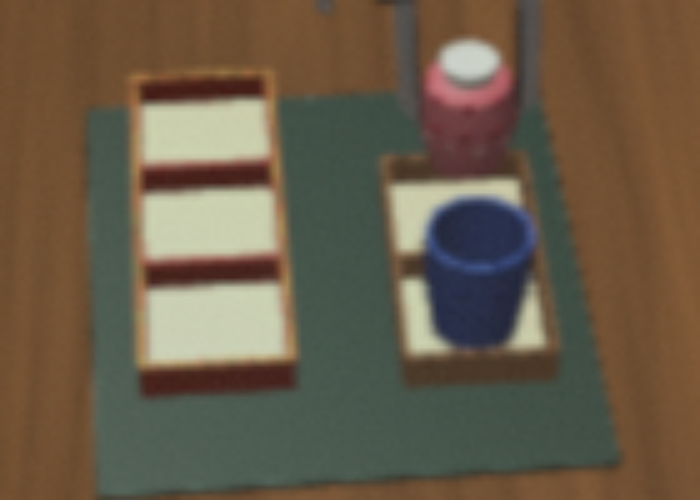

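The pink jar is held above the far kraft compartment, and the blue cup stands upright in the near one. Lowering slowly.

Request:
send_rows(
  plan=[
    {"x":0.008,"y":-0.003,"z":-0.002,"turn":0,"hand":-1},
    {"x":0.012,"y":-0.002,"z":0,"turn":0,"hand":-1},
    {"x":0.012,"y":0,"z":0,"turn":0,"hand":-1},
    {"x":0.006,"y":0,"z":0,"turn":0,"hand":-1},
  ],
)

```text
time_s: 15.33
tool_pos: [0.5891, 0.2585, 0.0352]
ee_rot: [0.525, 0.487, -0.478, 0.508]
force: [0.4, 0.8, -1.5]
finger_gap: 0.0546
```

```bash
python3 - <<'E'
from h import *
for i in range(2): im=r.read_camera("side")
E
python3 st.py .586 .258 .0136
```

```text
t 15.43 tcp [0.5889 0.2582 0.0352] gap 0.0546 F [-0.3298  0.3458 -1.2217] q7 [-0.8028  0.6036  0.4564  1.7554 -0.3514  0.7892 -0.1926]
xax [ 0.0679  0.0243 -0.9974] yax [ 0.9977 -0.009   0.0677] zax [-0.0073 -0.9997 -0.0249] yaw of y-axis from +x -0.009040559376270397
tool shift to goal [ 0.0214 -0.0044  0.0008]
```

Request:
send_rows(
  plan=[
    {"x":0.008,"y":-0.003,"z":0,"turn":0,"hand":-1},
    {"x":0.007,"y":-0.001,"z":0,"turn":0,"hand":-1},
    {"x":0.003,"y":0,"z":0,"turn":0,"hand":-1},
  ],
)

```text
time_s: 15.68
tool_pos: [0.5867, 0.2589, 0.0165]
ee_rot: [0.525, 0.487, -0.478, 0.509]
force: [-0.1, -0.2, -1.9]
finger_gap: 0.0547
```

```bash
python3 - <<'E'
from h import *
for i in range(2): im=r.read_camera("side")
E
python3 st.py .586 .258 .0136
```

```text
t 15.78 tcp [0.5867 0.2588 0.0167] gap 0.0546 F [-0.003  -0.018  -1.9889] q7 [-0.7965  0.6253  0.4435  1.7692 -0.3657  0.753  -0.1836]
xax [ 0.0691  0.0248 -0.9973] yax [ 0.9976 -0.0093  0.0688] zax [-0.0076 -0.9996 -0.0254] yaw of y-axis from +x -0.009366086368658376
tool shift to goal [ 0.003  -0.0009  0.0009]
```

Request:
send_rows(
  plan=[
    {"x":0.002,"y":0,"z":0,"turn":0,"hand":-1},
    {"x":0.0015,"y":0,"z":0,"turn":0,"hand":-1},
  ],
)

```text
time_s: 15.95
tool_pos: [0.5874, 0.2591, 0.0138]
ee_rot: [0.526, 0.487, -0.478, 0.509]
force: [-7.5, -0.6, 18.1]
finger_gap: 0.0547
```

```bash
python3 st.py .586 .258 .0136
```

```text
t 15.95 tcp [0.5874 0.2591 0.0138] gap 0.0547 F [-7.5253 -0.5513 18.1026] q7 [-0.7943  0.6301  0.441   1.7691 -0.3686  0.7476 -0.1814]
xax [ 0.0698  0.0254 -0.9972] yax [ 0.9975 -0.0094  0.0696] zax [-0.0076 -0.9996 -0.026 ] yaw of y-axis from +x -0.009425601491346717
tool shift to goal [ 0.     -0.0014  0.0011]
```

Request:
send_rows(
  plan=[
    {"x":0,"y":0,"z":0,"turn":0,"hand":0.7},
  ],
)

```text
time_s: 16.03
tool_pos: [0.5877, 0.2592, 0.014]
ee_rot: [0.526, 0.486, -0.478, 0.509]
force: [-0.4, 0.8, -0.4]
finger_gap: 0.0584
```

```bash
python3 - <<'E'
from h import *
for i in range(4): im=r.read_camera("side")
cv2.imwrite("pics/s8.png",cv2.resize(im[60:160,190:330],None,fx=5,fy=5)[:,:,::-1])
im=r.read_camera("wrist"); cv2.imwrite("pics/w8.png",im[:,:,::-1])
E
python3 st.py .586 .258 .0136
```

```text
t 16.28 tcp [0.5875 0.2591 0.0139] gap 0.0773 F [-0.5744  0.1714 -0.4855] q7 [-0.7943  0.63    0.441   1.769  -0.3685  0.7476 -0.1815]
xax [ 0.07    0.0255 -0.9972] yax [ 0.9975 -0.0094  0.0698] zax [-0.0076 -0.9996 -0.026 ] yaw of y-axis from +x -0.009409685326229586
tool shift to goal [ 0.0001 -0.0015  0.0012]
```

View pics/s8.png

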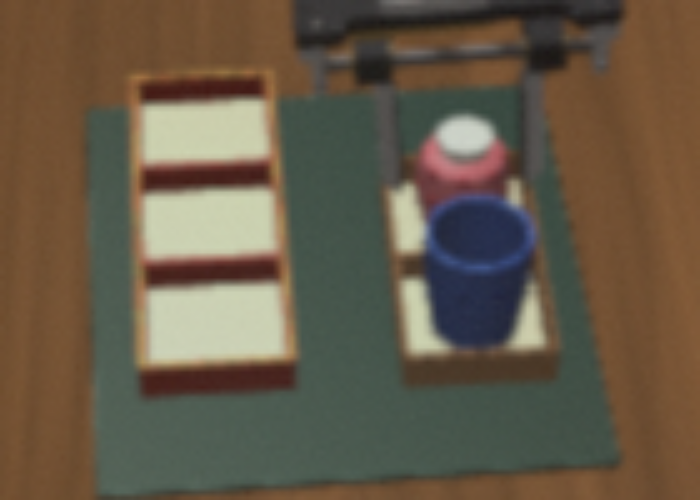

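View pics/w8.png

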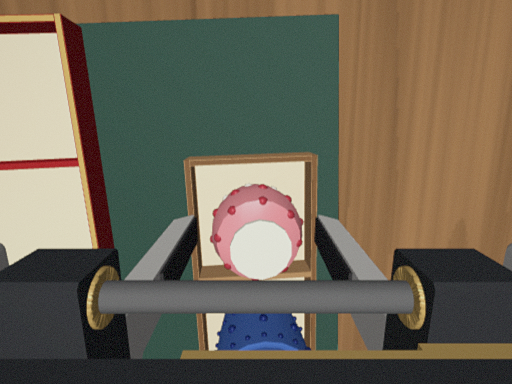

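The pink jar stands upright in the far kraft compartment at wrist (257,235), with the blue cup in the near one. The tool has picked up a small tilt of about 0.07 rad. I'll retreat and check what causes that drift.

Request:
send_rows(
  plan=[
    {"x":-0.01,"y":0,"z":0,"turn":0,"hand":0.7},
    {"x":-0.02,"y":0,"z":0,"turn":0,"hand":0.7},
    {"x":-0.03,"y":0,"z":0,"turn":0,"hand":0.7},
    {"x":-0.03,"y":0,"z":0,"turn":0,"hand":0.7},
    {"x":-0.02,"y":0,"z":0,"turn":0,"hand":0.7},
  ],
)

```text
time_s: 16.7
tool_pos: [0.5772, 0.2544, 0.1255]
ee_rot: [0.523, 0.487, -0.481, 0.508]
force: [0.6, -0.9, 0.1]
finger_gap: 0.0802
```

```bash
python3 settle.py
```

```text
16.7 [0.5772 0.2544 0.1255] [ 0.0638  0.0208 -0.9977] [-0.8589  0.4759  0.5172  1.7237 -0.2759  0.9465 -0.2517] [-0.1253 -0.3163  0.1375 -0.1479  0.1935  0.4397 -0.1506]
16.75 [0.5787 0.2549 0.1291] [ 0.0675  0.0232 -0.9975] [-0.8595  0.4719  0.5186  1.7207 -0.275   0.9488 -0.2524] [ 0.0172  0.0371 -0.0169  0.017  -0.0403 -0.0932  0.0325]
16.8 [0.5785 0.2551 0.1268] [ 0.0671  0.0231 -0.9975] [-0.8588  0.4744  0.5173  1.7226 -0.2766  0.945  -0.2512] [ 0.0106  0.0509 -0.0272  0.0438 -0.0244 -0.053   0.0185]
16.85 [0.5776 0.2549 0.1246] [ 0.065   0.0221 -0.9976] [-0.8583  0.4768  0.5162  1.7244 -0.2775  0.9433 -0.2505] [ 0.0079  0.0403 -0.0187  0.0313 -0.0078 -0.0214  0.0086]
16.9 [0.5769 0.2547 0.1231] [ 0.0631  0.021  -0.9978] [-0.858   0.4786  0.5154  1.7256 -0.2778  0.9426 -0.2503] [ 0.0069  0.0282 -0.011   0.0164 -0.0027 -0.0087  0.0016]
16.95 [0.5765 0.2545 0.1222] [ 0.0619  0.0201 -0.9979] [-0.8577  0.4797  0.515   1.7261 -0.2779  0.9424 -0.2502] [ 0.0045  0.0194 -0.0051  0.0052 -0.0017 -0.0031 -0.0009]
```

Request:
send_rows(
  plan=[
    {"x":0,"y":0,"z":0,"turn":0,"hand":0.7},
    {"x":0,"y":0,"z":0,"turn":0,"hand":0.7},
    {"x":0,"y":0,"z":0,"turn":0,"hand":0.7},
    {"x":0,"y":0,"z":0,"turn":0,"hand":0.7},
  ],
)

```text
time_s: 17.33
tool_pos: [0.575, 0.2535, 0.1187]
ee_rot: [0.521, 0.487, -0.483, 0.508]
force: [-0.9, -0.3, -0.3]
finger_gap: 0.0799
```

```bash
python3 settle.py
```

```text
17.3333 [0.575  0.2535 0.1187] [ 0.0574  0.0167 -0.9982] [-0.857   0.4842  0.5142  1.7282 -0.2783  0.9418 -0.2499] [ 0.0013  0.0076 -0.0027  0.0027  0.0003 -0.002   0.0011]
17.3833 [0.575  0.2535 0.1187] [ 0.0574  0.0167 -0.9982] [-0.857   0.4842  0.5143  1.7282 -0.2783  0.9418 -0.2499] [-0.0022 -0.0032  0.0009 -0.0023  0.0009  0.0002 -0.0007]
17.4333 [0.5751 0.2535 0.1189] [ 0.0577  0.0169 -0.9982] [-0.857   0.484   0.5143  1.7281 -0.2783  0.9418 -0.2499] [ 0.0012 -0.0026  0.     -0.0034 -0.0012 -0.0009 -0.0003]
17.4833 [0.5752 0.2536 0.119 ] [ 0.0579  0.017  -0.9982] [-0.8571  0.4838  0.5143  1.7279 -0.2783  0.9418 -0.2499] [ 0.0027 -0.0044  0.001  -0.0012 -0.0026 -0.0006 -0.0016]
17.5333 [0.5752 0.2536 0.1192] [ 0.058   0.0172 -0.9982] [-0.8571  0.4836  0.5144  1.7279 -0.2783  0.9418 -0.2499] [-0.0005 -0.0017  0.002  -0.0011 -0.0015 -0.0009 -0.0004]
17.5833 [0.5753 0.2536 0.1192] [ 0.0581  0.0172 -0.9982] [-0.8571  0.4835  0.5144  1.7279 -0.2783  0.9418 -0.2499] [ 0.0013 -0.0008  0.0022 -0.0012 -0.0007 -0.0024  0.0007]
```

Rows re-base on transient joint lag. Static rows after an upward move reduce the tilt, and camera waits don't add any. I'll use that from here on. Next is the blue jar.

Request:
send_rows(
  plan=[
    {"x":-0.03,"y":0,"z":0.01,"turn":0,"hand":1},
    {"x":-0.03,"y":-0.001,"z":0.03,"turn":0,"hand":1},
    {"x":0,"y":-0.001,"z":0.035,"turn":0,"hand":1},
    {"x":0,"y":-0.001,"z":0.035,"turn":0,"hand":1},
    {"x":0,"y":-0.001,"z":0.035,"turn":0,"hand":1},
    {"x":0,"y":-0.001,"z":0.035,"turn":0,"hand":1},
    {"x":0,"y":-0.001,"z":0.035,"turn":0,"hand":1},
    {"x":0,"y":-0.001,"z":0.035,"turn":0,"hand":1},
    {"x":0,"y":-0.001,"z":0.035,"turn":0,"hand":1},
    {"x":0,"y":0,"z":0.035,"turn":0,"hand":1},
  ],
)

```text
time_s: 18.47
tool_pos: [0.5615, -0.0713, 0.1763]
ee_rot: [0.519, 0.491, -0.478, 0.511]
force: [0.4, 1.0, -0.1]
finger_gap: 0.0942
```

```bash
python3 st.py .5556 -.1641 .13
```

```text
t 18.47 tcp [ 0.5615 -0.0713  0.1763] gap 0.0942 F [ 0.3518  1.0184 -0.0518] q7 [-0.4425  0.3182  0.6497  1.8301 -0.2623  1.0128  0.317 ]
xax [ 0.0613  0.0209 -0.9979] yax [0.9981 0.0045 0.0614] zax [ 0.0058 -0.9998 -0.0205] yaw of y-axis from +x 0.004490414497773264
tool shift to goal [ 0.0439 -0.0091  0.0937]
```

Request:
send_rows(
  plan=[
    {"x":-0.04,"y":-0.003,"z":0.03,"turn":0,"hand":1},
    {"x":-0.04,"y":-0.003,"z":0.02,"turn":0,"hand":1},
    {"x":-0.04,"y":0,"z":0.01,"turn":0,"hand":1},
    {"x":0,"y":0,"z":0,"turn":0,"hand":1},
    {"x":0,"y":0,"z":0,"turn":0,"hand":1},
    {"x":0,"y":0,"z":0,"turn":0,"hand":1},
    {"x":0,"y":0,"z":0,"turn":0,"hand":1},
    {"x":0,"y":0,"z":0,"turn":0,"hand":1},
    {"x":0,"y":0,"z":0,"turn":0,"hand":1},
  ],
)

```text
time_s: 19.22
tool_pos: [0.5457, -0.1387, 0.2892]
ee_rot: [0.521, 0.488, -0.482, 0.508]
force: [0.0, 0.8, -1.3]
finger_gap: 0.094
```

```bash
python3 st.py .5556 -.1641 .13
```

```text
t 19.22 tcp [ 0.5457 -0.1387  0.2892] gap 0.094 F [ 0.0177  0.8401 -1.2652] q7 [-0.3867  0.2159  0.7134  1.6838 -0.186   1.2472  0.3601]
xax [ 0.0593  0.0183 -0.9981] yax [ 0.9982 -0.0072  0.0592] zax [-0.0061 -0.9998 -0.0187] yaw of y-axis from +x -0.007217588773286554
tool shift to goal [0.159  0.0006 0.0283]
```

Request:
send_rows(
  plan=[
    {"x":0.04,"y":0,"z":0.01,"turn":0,"hand":1},
    {"x":0.04,"y":0,"z":0.01,"turn":0,"hand":1},
    {"x":0.04,"y":0,"z":0.006,"turn":0,"hand":1},
  ],
)

```text
time_s: 19.47
tool_pos: [0.5574, -0.1612, 0.1715]
ee_rot: [0.522, 0.486, -0.478, 0.512]
force: [1.0, -0.6, -0.9]
finger_gap: 0.0936
```

```bash
python3 settle.py; python3 st.py .5566 -.1641 .05
```

```text
19.4667 [ 0.5574 -0.1612  0.1715] [ 0.0703  0.0183 -0.9974] [-0.2947  0.3575  0.6819  1.8056 -0.3119  1.0144  0.5076] [ 0.3695  0.6483 -0.2383  0.4585 -0.5612 -0.9317  0.5638]
19.5167 [ 0.5538 -0.1604  0.1634] [ 0.0605  0.0191 -0.998 ] [-0.292   0.3665  0.6788  1.8142 -0.3155  1.0082  0.5113] [-0.0413 -0.0449  0.0076 -0.0438  0.0993  0.1834 -0.113 ]
19.5667 [ 0.5539 -0.1601  0.1672] [ 0.0596  0.0192 -0.998 ] [-0.2939  0.3625  0.68    1.8096 -0.3111  1.0164  0.5062] [-0.0287 -0.0874  0.0292 -0.1051  0.0622  0.1166 -0.0712]
19.6167 [ 0.5554 -0.1604  0.1708] [ 0.0633  0.0187 -0.9978] [-0.2951  0.3588  0.6812  1.8052 -0.309   1.02    0.504 ] [-0.0185 -0.063   0.0193 -0.0696  0.0242  0.0386 -0.0241]
19.6667 [ 0.5568 -0.1607  0.1733] [ 0.0671  0.0183 -0.9976] [-0.2959  0.3562  0.6821  1.8026 -0.3084  1.0209  0.5034] [-0.0118 -0.0418  0.0135 -0.0348  0.0034  0.0071 -0.0016]
19.7167 [ 0.5576 -0.1608  0.1745] [ 0.0697  0.0183 -0.9974] [-0.2963  0.3546  0.6825  1.8016 -0.3084  1.0209  0.5035] [-0.0058 -0.0231  0.0042 -0.012  -0.0028 -0.0029  0.0073]
t 19.77 tcp [ 0.558  -0.1608  0.175 ] gap 0.094 F [ 1.183   0.1148 -0.1882] q7 [-0.2965  0.3538  0.6827  1.8013 -0.3087  1.0205  0.5038]
xax [ 0.0711  0.0184 -0.9973] yax [ 0.9975 -0.0023  0.0711] zax [-0.001  -0.9998 -0.0185] yaw of y-axis from +x -0.002315732157614839
tool shift to goal [ 0.1245 -0.0103  0.0056]
```

Instead I'll turn the jaws to lie along world y. The residual tilt is then about the jaw axis, which does no harm for round ware.

Request:
send_rows(
  plan=[
    {"x":0,"y":0,"z":0,"turn":0.125,"hand":1},
    {"x":0,"y":0,"z":0,"turn":0.125,"hand":1},
    {"x":0,"y":0,"z":0,"turn":0.125,"hand":1},
    {"x":0,"y":0,"z":0,"turn":0.125,"hand":1},
    {"x":0,"y":0,"z":0,"turn":0.125,"hand":1},
    {"x":0,"y":0,"z":0,"turn":0.125,"hand":1},
    {"x":0,"y":0,"z":0,"turn":0.125,"hand":1},
    {"x":0,"y":0,"z":0,"turn":0.125,"hand":1},
    {"x":0,"y":0,"z":0,"turn":0.125,"hand":1},
    {"x":0,"y":0,"z":0,"turn":0.125,"hand":1},
  ],
)

```text
time_s: 20.6
tool_pos: [0.5684, -0.1571, 0.2001]
ee_rot: [0.734, 0.114, -0.66, 0.109]
force: [-0.3, -0.7, -0.9]
finger_gap: 0.0941
```

Request:
send_rows(
  plan=[
    {"x":0,"y":0,"z":0,"turn":0.12,"hand":1},
    {"x":0,"y":0,"z":0,"turn":0.1,"hand":1},
    {"x":0,"y":0,"z":0,"turn":0.08,"hand":1},
  ],
)

```text
time_s: 20.85
tool_pos: [0.5713, -0.1553, 0.2074]
ee_rot: [0.745, 0.011, -0.667, -0.009]
force: [0.5, -0.8, 0.0]
finger_gap: 0.0938
```

```bash
python3 settle.py|cut -c1-80; python3 st.py .5566 -.1641 .05
```

```text
20.85 [ 0.5713 -0.1553  0.2074] [ 0.1107  0.0275 -0.9935] [-0.5559  0.422   1.04
20.9 [ 0.5716 -0.1553  0.2077] [ 0.1112  0.0275 -0.9934] [-0.5567  0.4225  1.047
20.95 [ 0.5713 -0.1554  0.2071] [ 0.1105  0.027  -0.9935] [-0.5556  0.4224  1.04
21.0 [ 0.5711 -0.1555  0.2067] [ 0.1099  0.0269 -0.9936] [-0.5547  0.4225  1.044
21.05 [ 0.5709 -0.1556  0.2062] [ 0.1093  0.0269 -0.9936] [-0.554   0.4228  1.04
21.1 [ 0.5707 -0.1556  0.2059] [ 0.1089  0.027  -0.9937] [-0.5536  0.4231  1.043
t 21.15 tcp [ 0.5706 -0.1557  0.2056] gap 0.0941 F [-0.0185  0.4802  0.8331] q7 [-0.5533  0.4234  1.0431  1.7781 -0.4906  1.098  -0.9101]
xax [ 0.1086  0.0269 -0.9937] yax [ 0.0117 -0.9996 -0.0258] zax [-0.994  -0.0088 -0.1089] yaw of y-axis from +x -1.5591392136138191
tool shift to goal [0.1529 0.0122 0.0309]
```

Request:
send_rows(
  plan=[
    {"x":0,"y":0,"z":0,"turn":0,"hand":1},
    {"x":0,"y":0,"z":0,"turn":0,"hand":1},
    {"x":0,"y":0,"z":0,"turn":0,"hand":1},
    {"x":0,"y":0,"z":0,"turn":0,"hand":1},
  ],
)

```text
time_s: 21.48
tool_pos: [0.5706, -0.1558, 0.2062]
ee_rot: [0.745, 0.015, -0.667, -0.004]
force: [0.8, 0.2, -0.5]
finger_gap: 0.0935
```

```bash
python3 settle.py
```

```text
21.4833 [ 0.5706 -0.1558  0.2062] [ 0.1092  0.0278 -0.9936] [-0.5524  0.422   1.0424  1.7777 -0.4901  1.0987 -0.9059] [ 0.0012 -0.0017 -0.0008 -0.0022 -0.0008  0.0001  0.0076]
21.5333 [ 0.5705 -0.1558  0.2062] [ 0.1092  0.0277 -0.9936] [-0.5525  0.4221  1.0425  1.7777 -0.4901  1.0987 -0.906 ] [-0.0026 -0.0013  0.0019 -0.0011 -0.0012  0.0001 -0.0035]
21.5833 [ 0.5705 -0.1558  0.2062] [ 0.1091  0.0277 -0.9936] [-0.5525  0.4221  1.0425  1.7777 -0.4902  1.0986 -0.9061] [-0.0012  0.0019  0.001   0.0001 -0.0029  0.0014 -0.003 ]
21.6333 [ 0.5706 -0.1557  0.2062] [ 0.1092  0.0277 -0.9936] [-0.5526  0.4221  1.0425  1.7777 -0.4902  1.0986 -0.9062] [-0.0018  0.0001  0.0006  0.0002 -0.0019  0.0009 -0.0009]
21.6833 [ 0.5705 -0.1557  0.2062] [ 0.1091  0.0277 -0.9936] [-0.5527  0.4222  1.0426  1.7777 -0.4902  1.0986 -0.9063] [-0.0007 -0.0001 -0.0001 -0.0008 -0.      0.0011 -0.    ]
21.7333 [ 0.5706 -0.1557  0.2062] [ 0.1091  0.0277 -0.9936] [-0.5527  0.4222  1.0425  1.7777 -0.4902  1.0986 -0.9063] [-0.0008  0.0016 -0.0013  0.0009  0.0014  0.0016 -0.0009]
```

Request:
send_rows(
  plan=[
    {"x":0,"y":0,"z":0,"turn":-0.1,"hand":1},
    {"x":0,"y":0,"z":0,"turn":-0.1,"hand":1},
    {"x":0,"y":0,"z":0,"turn":-0.1,"hand":1},
    {"x":0,"y":0,"z":0,"turn":-0.1,"hand":1},
    {"x":0,"y":0,"z":0,"turn":-0.1,"hand":1},
    {"x":0,"y":0,"z":0,"turn":-0.1,"hand":1},
    {"x":0,"y":0,"z":0,"turn":-0.1,"hand":1},
    {"x":0,"y":0,"z":0,"turn":-0.1,"hand":1},
    {"x":0,"y":0,"z":0,"turn":-0.1,"hand":1},
    {"x":0,"y":0,"z":0,"turn":-0.1,"hand":1},
  ],
)

```text
time_s: 22.62
tool_pos: [0.5704, -0.1556, 0.2057]
ee_rot: [0.647, 0.345, -0.572, 0.368]
force: [-0.4, 0.5, -0.0]
finger_gap: 0.0941
```

```bash
python3 st.py
```

```text
t 22.62 tcp [ 0.5704 -0.1556  0.2057] gap 0.0941 F [-0.4048  0.534  -0.0409] q7 [-0.3955  0.3424  0.8038  1.7741 -0.3548  1.0577  0.0196]
xax [ 0.108   0.0263 -0.9938] yax [ 0.867  -0.4916  0.0812] zax [-0.4864 -0.8704 -0.0759] yaw of y-axis from +x -0.5158165863050861
```

Request:
send_rows(
  plan=[
    {"x":-0.04,"y":0,"z":0,"turn":0,"hand":1},
    {"x":-0.04,"y":0,"z":0,"turn":0,"hand":1},
    {"x":-0.04,"y":0,"z":0,"turn":0,"hand":1},
  ],
)

```text
time_s: 22.87
tool_pos: [0.5539, -0.1575, 0.321]
ee_rot: [0.642, 0.35, -0.574, 0.368]
force: [0.0, 0.3, 0.2]
finger_gap: 0.0939
```

```bash
python3 settle.py
```

```text
22.8667 [ 0.5539 -0.1575  0.321 ] [ 0.0949  0.0265 -0.9951] [-0.4556  0.2222  0.8539  1.633  -0.2362  1.2887 -0.0667] [-0.1901 -0.4294  0.1525 -0.7016  0.3965  0.9684 -0.3295]
22.9167 [ 0.5558 -0.1594  0.3292] [ 0.1038  0.0254 -0.9943] [-0.4565  0.2157  0.8567  1.6217 -0.2337  1.2958 -0.0692] [ 0.0244  0.0238  0.0059  0.0543 -0.0662 -0.1625  0.054 ]
22.9667 [ 0.5564 -0.1591  0.326 ] [ 0.1046  0.0258 -0.9942] [-0.4557  0.2181  0.8559  1.6266 -0.2365  1.2889 -0.0669] [ 0.0097  0.0519 -0.0269  0.1005 -0.04   -0.0933  0.0309]
23.0167 [ 0.5558 -0.1582  0.3229] [ 0.1016  0.0266 -0.9945] [-0.4554  0.2205  0.8546  1.6309 -0.2379  1.2861 -0.0659] [ 0.0048  0.0413 -0.0213  0.0678 -0.0161 -0.0337  0.0109]
23.0667 [ 0.5553 -0.1576  0.3209] [ 0.0988  0.0269 -0.9947] [-0.4551  0.2223  0.8538  1.6334 -0.2384  1.285  -0.0656] [ 0.0036  0.028  -0.0123  0.0372 -0.0051 -0.0114  0.003 ]
23.1167 [ 0.5548 -0.1573  0.3198] [ 0.0968  0.0269 -0.9949] [-0.455   0.2234  0.8534  1.6347 -0.2385  1.2847 -0.0655] [ 0.0037  0.0167 -0.0079  0.0147 -0.0015 -0.0013 -0.0015]
```

Request:
send_rows(
  plan=[
    {"x":0,"y":0,"z":0,"turn":-0.1,"hand":1},
    {"x":0,"y":0,"z":0,"turn":-0.1,"hand":1},
    {"x":0,"y":0,"z":0,"turn":-0.1,"hand":1},
    {"x":0,"y":0,"z":0,"turn":-0.1,"hand":1},
    {"x":0,"y":0,"z":0,"turn":-0.1,"hand":1},
    {"x":0,"y":0,"z":0,"turn":-0.1,"hand":1},
    {"x":0,"y":0,"z":0,"turn":-0.1,"hand":1},
    {"x":0,"y":0,"z":0,"turn":-0.1,"hand":1},
    {"x":0,"y":0,"z":0,"turn":-0.1,"hand":1},
    {"x":0,"y":0,"z":0,"turn":-0.1,"hand":1},
  ],
)

```text
time_s: 24.0
tool_pos: [0.5505, -0.1546, 0.305]
ee_rot: [0.37, 0.597, -0.327, 0.633]
force: [0.6, -0.6, -0.1]
finger_gap: 0.094
```

```bash
python3 st.py
```

```text
t 24.0 tcp [ 0.5505 -0.1546  0.305 ] gap 0.094 F [ 0.6273 -0.6385 -0.1139] q7 [-0.3321  0.2151  0.693   1.6474 -0.1961  1.2722  0.9374]
xax [ 0.0736  0.0272 -0.9969] yax [0.8552 0.5126 0.0771] zax [ 0.5131 -0.8582  0.0145] yaw of y-axis from +x 0.5399953235771698
```

Pumping works: the tilt dropped from 0.11 to 0.074. I'll do one more round while finishing the turn.

Request:
send_rows(
  plan=[
    {"x":-0.04,"y":0,"z":0,"turn":0,"hand":1},
    {"x":-0.04,"y":0,"z":0,"turn":0,"hand":1},
    {"x":-0.04,"y":0,"z":0,"turn":0,"hand":1},
  ],
)

```text
time_s: 24.25
tool_pos: [0.5382, -0.1556, 0.4163]
ee_rot: [0.364, 0.605, -0.328, 0.628]
force: [-0.2, 0.8, -0.3]
finger_gap: 0.0939
```

```bash
python3 settle.py|cut -c1-70
```

```text
24.25 [ 0.5382 -0.1556  0.4163] [ 0.0537  0.029  -0.9981] [-0.3397  0.
24.3 [ 0.5396 -0.1568  0.4242] [ 0.0621  0.0277 -0.9977] [-0.3394  0.1
24.35 [ 0.5402 -0.157   0.421 ] [ 0.0627  0.0275 -0.9977] [-0.3393  0.
24.4 [ 0.5398 -0.1565  0.4181] [ 0.0599  0.028  -0.9978] [-0.3394  0.1
24.45 [ 0.5394 -0.1561  0.4163] [ 0.0575  0.0285 -0.9979] [-0.3396  0.
24.5 [ 0.5391 -0.1558  0.4155] [ 0.0561  0.0287 -0.998 ] [-0.3397  0.1
```

Request:
send_rows(
  plan=[
    {"x":0,"y":0,"z":0,"turn":-0.1,"hand":1},
    {"x":0,"y":0,"z":0,"turn":-0.1,"hand":1},
    {"x":0,"y":0,"z":0,"turn":-0.1,"hand":1},
    {"x":0,"y":0,"z":0,"turn":-0.1,"hand":1},
    {"x":0,"y":0,"z":0,"turn":-0.1,"hand":1},
    {"x":0,"y":0,"z":0,"turn":-0.1,"hand":1},
    {"x":0,"y":0,"z":0,"turn":-0.1,"hand":1},
    {"x":0,"y":0,"z":0,"turn":-0.1,"hand":1},
    {"x":0,"y":0,"z":0,"turn":-0.1,"hand":1},
    {"x":0,"y":0,"z":0,"turn":-0.1,"hand":1},
  ],
)

```text
time_s: 25.38
tool_pos: [0.5354, -0.1523, 0.3984]
ee_rot: [0.004, 0.696, 0.019, 0.718]
force: [0.0, -0.4, -0.1]
finger_gap: 0.0942
```

```bash
python3 st.py .5566 -.1641 .15
```

```text
t 25.38 tcp [ 0.5354 -0.1523  0.3984] gap 0.0942 F [ 0.0124 -0.4456 -0.1369] q7 [-0.2495  0.1727  0.5908  1.4726 -0.1363  1.5077  1.9331]
xax [ 0.03    0.0321 -0.999 ] yax [-0.0218  0.9993  0.0314] zax [0.9993 0.0208 0.0307] yaw of y-axis from +x 1.5925953223511935
tool shift to goal [ 0.2484 -0.0201  0.0133]
```

Request:
send_rows(
  plan=[
    {"x":0.015,"y":-0.002,"z":0.001,"turn":0.02,"hand":1},
    {"x":0.025,"y":-0.003,"z":0.002,"turn":0,"hand":1},
    {"x":0.03,"y":-0.003,"z":0.002,"turn":0,"hand":1},
    {"x":0.03,"y":-0.003,"z":0.002,"turn":0,"hand":1},
    {"x":0.03,"y":-0.003,"z":0.002,"turn":0,"hand":1},
    {"x":0.03,"y":-0.003,"z":0.002,"turn":0,"hand":1},
    {"x":0.025,"y":-0.001,"z":0.001,"turn":0,"hand":1},
    {"x":0.02,"y":0,"z":0,"turn":0,"hand":1},
    {"x":0.014,"y":0,"z":0,"turn":0,"hand":1},
    {"x":0.007,"y":0,"z":0,"turn":0,"hand":1},
  ],
)

```text
time_s: 26.22
tool_pos: [0.5457, -0.1604, 0.1484]
ee_rot: [0.009, 0.703, 0.015, 0.711]
force: [-0.8, -0.2, 0.2]
finger_gap: 0.0937
```

```bash
python3 settle.py|cut -c1-70;python3 st.py .5566 -.1641 .10
```

```text
26.2167 [ 0.5457 -0.1604  0.1484] [ 0.0103  0.0348 -0.9993] [-0.1808  
26.2667 [ 0.5453 -0.1601  0.1477] [ 0.009   0.0351 -0.9993] [-0.1808  
26.3167 [ 0.5461 -0.1605  0.1497] [ 0.0109  0.0347 -0.9993] [-0.181   
26.3667 [ 0.5471 -0.1609  0.1513] [ 0.0133  0.0343 -0.9993] [-0.1812  
26.4167 [ 0.5477 -0.1611  0.1522] [ 0.0151  0.0341 -0.9993] [-0.1812  
26.4667 [ 0.5481 -0.1612  0.1527] [ 0.0161  0.034  -0.9993] [-0.1813  
t 26.52 tcp [ 0.5482 -0.1612  0.1529] gap 0.094 F [ 0.2647 -0.4521 -0.5172] q7 [-0.1813  0.3785  0.5518  1.7926 -0.2714  1.0346  2.058 ]
xax [ 0.0165  0.034  -0.9993] yax [-0.009   0.9994  0.0339] zax [0.9998 0.0084 0.0168] yaw of y-axis from +x 1.5797929342215906
tool shift to goal [ 0.0529 -0.0048  0.0075]
```

Request:
send_rows(
  plan=[
    {"x":0.008,"y":-0.002,"z":0.002,"turn":0.005,"hand":1},
    {"x":0.014,"y":-0.003,"z":0.003,"turn":0,"hand":1},
    {"x":0.018,"y":-0.002,"z":0.003,"turn":0,"hand":1},
    {"x":0.018,"y":-0.001,"z":0,"turn":0,"hand":1},
    {"x":0.016,"y":0,"z":0,"turn":0,"hand":0.8},
    {"x":0.012,"y":0,"z":0,"turn":0,"hand":0.7},
    {"x":0.008,"y":0,"z":0,"turn":0,"hand":0.7},
    {"x":0.005,"y":0,"z":0,"turn":0,"hand":0.7},
  ],
)

```text
time_s: 27.18
tool_pos: [0.5622, -0.1677, 0.0486]
ee_rot: [0.011, 0.698, 0.013, 0.716]
force: [-0.3, 0.5, 0.1]
finger_gap: 0.08
```

```bash
python3 settle.py|cut -c1-70;python3 st.py .5566 -.1641 .0155
```

```text
27.1833 [ 0.5622 -0.1677  0.0486] [ 0.0241  0.0331 -0.9992] [-0.1142  
27.2333 [ 0.5618 -0.1675  0.0479] [ 0.0233  0.0333 -0.9992] [-0.1141  
27.2833 [ 0.5621 -0.1676  0.0491] [ 0.024   0.0331 -0.9992] [-0.1145  
27.3333 [ 0.5625 -0.1678  0.0499] [ 0.025   0.033  -0.9991] [-0.1147  
27.3833 [ 0.5629 -0.1679  0.0505] [ 0.0259  0.0328 -0.9991] [-0.115   
27.4333 [ 0.563  -0.1679  0.0507] [ 0.0264  0.0328 -0.9991] [-0.115   
t 27.48 tcp [ 0.563  -0.1678  0.0508] gap 0.08 F [ 0.0611 -0.1291 -0.578 ] q7 [-0.1151  0.5308  0.4905  1.8387 -0.3784  0.846   2.1441]
xax [ 0.0265  0.0328 -0.9991] yax [-0.0037  0.9995  0.0327] zax [0.9996 0.0028 0.0266] yaw of y-axis from +x 1.5744660533118724
tool shift to goal [ 0.0352  0.0026 -0.0074]
```

Request:
send_rows(
  plan=[
    {"x":0.003,"y":0.002,"z":-0.005,"turn":0,"hand":0.8},
    {"x":0.009,"y":0,"z":-0.003,"turn":0,"hand":0.8},
    {"x":0.01,"y":0,"z":0,"turn":0,"hand":0.8},
    {"x":0.008,"y":0,"z":0,"turn":0,"hand":0.7},
    {"x":0.004,"y":0,"z":0,"turn":0,"hand":0.7},
  ],
)

```text
time_s: 27.9
tool_pos: [0.5565, -0.1643, 0.016]
ee_rot: [0.01, 0.696, 0.013, 0.718]
force: [0.0, 1.1, -0.1]
finger_gap: 0.08
```

```bash
python3 settle.py|cut -c1-70;python3 st.py .5556 -.1641 .0155; python3 - <<'E'
from h import *
im=r.read_camera("wrist"); cv2.imwrite("pics/w9.png",im[:,:,::-1])
E
```

```text
27.9 [ 0.5565 -0.1643  0.016 ] [ 0.0309  0.0326 -0.999 ] [-0.0984  0.5
27.95 [ 0.5562 -0.1642  0.0154] [ 0.03    0.0328 -0.999 ] [-0.0983  0.
28.0 [ 0.5564 -0.1644  0.0162] [ 0.0303  0.0326 -0.999 ] [-0.0986  0.5
28.05 [ 0.5568 -0.1646  0.0169] [ 0.031   0.0323 -0.999 ] [-0.0987  0.
28.1 [ 0.5571 -0.1648  0.0173] [ 0.0318  0.0322 -0.999 ] [-0.0988  0.5
28.15 [ 0.5573 -0.1648  0.0176] [ 0.0322  0.0321 -0.999 ] [-0.099   0.
t 28.2 tcp [ 0.5573 -0.1647  0.0177] gap 0.0802 F [0.0422 0.5139 0.2555] q7 [-0.0991  0.5652  0.4641  1.8758 -0.4113  0.771   2.1728]
xax [ 0.0324  0.0321 -0.999 ] yax [-0.0042  0.9995  0.032 ] zax [0.9995 0.0031 0.0325] yaw of y-axis from +x 1.5749698766390015
tool shift to goal [ 0.0022  0.0006 -0.0018]
```

View pics/w9.png

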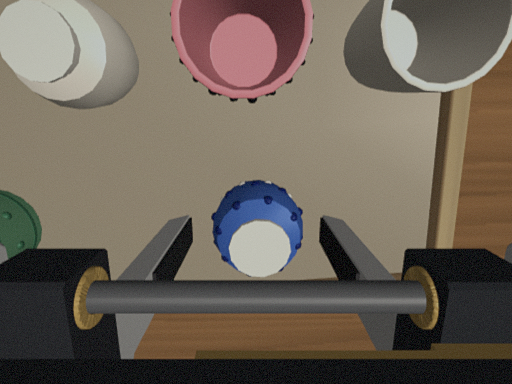

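The blue jar is centred between the fingers at (258,228). The camera is now on the near (−x) side, so the pink cup shows behind it. Closing with one row plus camera waits.

Request:
send_rows(
  plan=[
    {"x":0.002,"y":0,"z":-0.001,"turn":0,"hand":-1},
  ],
  grip_force=25,
)

```text
time_s: 28.33
tool_pos: [0.5569, -0.1647, 0.0162]
ee_rot: [0.01, 0.695, 0.013, 0.719]
force: [0.2, 0.3, -0.1]
finger_gap: 0.0763
```

```bash
cat > wait.py <<'E'
from h import *
import sys
for i in range(int(sys.argv[1])): r.read_camera("wrist")
E
python3 wait.py 7; python3 st.py .5556 -.1641 .0155
```

```text
t 28.68 tcp [ 0.5565 -0.1646  0.0158] gap 0.055 F [0.4644 0.0695 0.3624] q7 [-0.0978  0.5666  0.4624  1.8789 -0.4132  0.7664  2.175 ]
xax [ 0.0326  0.0323 -0.9989] yax [-0.0042  0.9995  0.0321] zax [0.9995 0.0032 0.0327] yaw of y-axis from +x 1.5750420995356256
tool shift to goal [ 0.0003  0.0005 -0.0009]
```

Request:
send_rows(
  plan=[
    {"x":-0.01,"y":0,"z":0,"turn":0,"hand":-1},
    {"x":-0.025,"y":0,"z":0,"turn":0,"hand":-1},
    {"x":-0.03,"y":0,"z":0,"turn":0,"hand":-1},
    {"x":-0.03,"y":0.01,"z":-0.002,"turn":0,"hand":-1},
    {"x":-0.02,"y":0.02,"z":-0.005,"turn":0,"hand":-1},
    {"x":-0.005,"y":0.03,"z":-0.007,"turn":0,"hand":-1},
    {"x":0,"y":0.035,"z":-0.009,"turn":0,"hand":-1},
    {"x":0,"y":0.035,"z":-0.009,"turn":0,"hand":-1},
    {"x":0,"y":0.035,"z":-0.009,"turn":0,"hand":-1},
    {"x":0,"y":0.035,"z":-0.009,"turn":0,"hand":-1},
  ],
)

```text
time_s: 29.52
tool_pos: [0.4995, 0.0287, 0.1513]
ee_rot: [0.015, 0.695, 0.006, 0.719]
force: [0.6, 0.2, -3.0]
finger_gap: 0.0545
```

```bash
python3 st.py .434 .340 .13
```

```text
t 29.52 tcp [0.4995 0.0287 0.1513] gap 0.0545 F [ 0.5991  0.1992 -2.9603] q7 [-0.5478  0.2134  0.5094  1.9858 -0.1625  0.9394  1.6031]
xax [ 0.034   0.0293 -0.999 ] yax [0.0114 0.9995 0.0297] zax [ 0.9994 -0.0124  0.0336] yaw of y-axis from +x 1.5594249480583935
tool shift to goal [ 0.0282  0.3098 -0.07  ]
```

Request:
send_rows(
  plan=[
    {"x":0.003,"y":0.035,"z":-0.008,"turn":-0.01,"hand":-1},
    {"x":0.003,"y":0.035,"z":-0.008,"turn":0,"hand":-1},
    {"x":0.003,"y":0.035,"z":-0.008,"turn":0,"hand":-1},
    {"x":0.003,"y":0.035,"z":-0.008,"turn":0,"hand":-1},
    {"x":0.003,"y":0.035,"z":-0.008,"turn":0,"hand":-1},
    {"x":0.003,"y":0.035,"z":-0.008,"turn":0,"hand":-1},
    {"x":0.003,"y":0.025,"z":-0.006,"turn":0,"hand":-1},
    {"x":0.003,"y":0.018,"z":-0.004,"turn":0,"hand":-1},
    {"x":0.002,"y":0.01,"z":-0.002,"turn":0,"hand":-1},
  ],
)

```text
time_s: 30.27
tool_pos: [0.4339, 0.3091, 0.138]
ee_rot: [0.011, 0.693, 0.013, 0.721]
force: [0.7, -0.7, -1.5]
finger_gap: 0.0547
```

```bash
python3 wait.py 7; python3 st.py .434 .340 .06
```

```text
t 30.62 tcp [0.4355 0.3055 0.1379] gap 0.055 F [-1.076   0.126  -2.0148] q7 [-0.9537  0.2672  0.3339  1.9363 -0.1147  0.9033  1.004 ]
xax [ 0.0397  0.0334 -0.9987] yax [0.0019 0.9994 0.0335] zax [ 0.9992 -0.0032  0.0397] yaw of y-axis from +x 1.568921712716913
tool shift to goal [ 0.0789  0.0319 -0.0047]
```

Request:
send_rows(
  plan=[
    {"x":0.004,"y":0.012,"z":-0.002,"turn":0,"hand":-1},
    {"x":0.01,"y":0.012,"z":-0.002,"turn":0,"hand":-1},
    {"x":0.016,"y":0.006,"z":-0.001,"turn":0,"hand":-1},
    {"x":0.018,"y":0.002,"z":0,"turn":0,"hand":-1},
    {"x":0.014,"y":0,"z":0,"turn":0,"hand":-1},
    {"x":0.01,"y":0,"z":0,"turn":0,"hand":-1},
    {"x":0.005,"y":0,"z":0,"turn":0,"hand":-1},
  ],
)

```text
time_s: 31.2
tool_pos: [0.4345, 0.345, 0.0573]
ee_rot: [0.015, 0.692, 0.011, 0.722]
force: [0.2, -0.0, -2.5]
finger_gap: 0.055
```

```bash
python3 wait.py 7; python3 st.py .434 .340 .014; python3 - <<'E'
from h import *
im=r.read_camera("wrist"); cv2.imwrite("pics/w10.png",im[:,:,::-1])
im=r.read_camera("side"); cv2.imwrite("pics/s10.png",cv2.resize(im[50:160,190:330],None,fx=5,fy=5)[:,:,::-1])
E
```

```text
t 31.55 tcp [0.4356 0.345  0.06  ] gap 0.055 F [ 0.3432  1.2473 -1.27  ] q7 [-0.9641  0.4124  0.2922  1.9465 -0.1726  0.747   0.9897]
xax [ 0.0439  0.0385 -0.9983] yax [0.0054 0.9992 0.0387] zax [ 0.999  -0.0071  0.0437] yaw of y-axis from +x 1.565377808940689
tool shift to goal [ 0.0457 -0.0068 -0.0035]
```

View pics/w10.png

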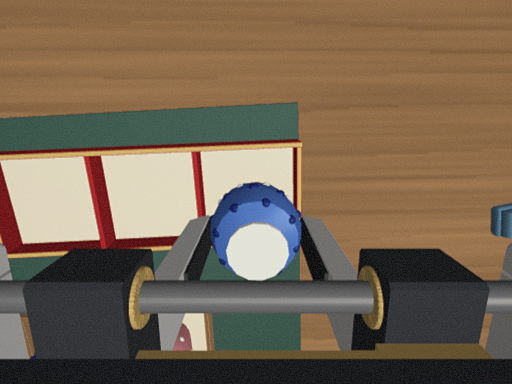

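View pics/s10.png

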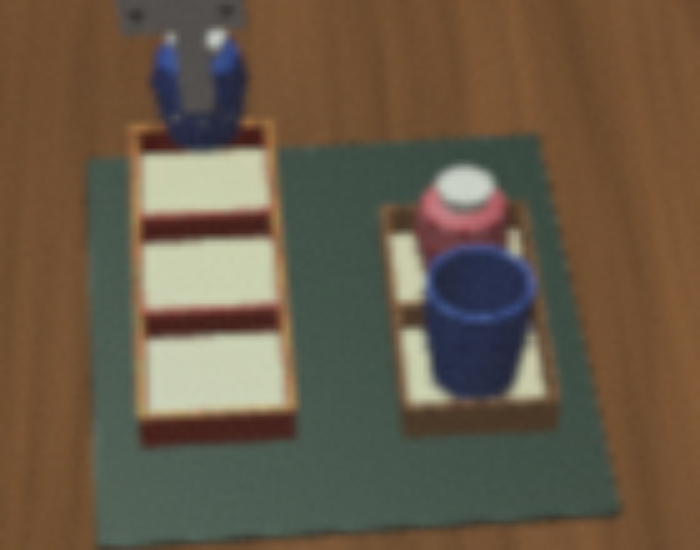

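Request:
send_rows(
  plan=[
    {"x":0.004,"y":-0.004,"z":-0.002,"turn":0,"hand":-1},
    {"x":0.008,"y":-0.003,"z":-0.001,"turn":0,"hand":-1},
    {"x":0.01,"y":0,"z":0,"turn":0,"hand":-1},
    {"x":0.008,"y":0,"z":0,"turn":0,"hand":-1},
    {"x":0.005,"y":0,"z":0,"turn":0,"hand":-1},
    {"x":0.003,"y":0,"z":0,"turn":0,"hand":-1},
  ],
)

```text
time_s: 32.15
tool_pos: [0.4341, 0.3389, 0.0185]
ee_rot: [0.016, 0.691, 0.012, 0.723]
force: [0.3, -0.3, -1.9]
finger_gap: 0.0542
```

```bash
python3 wait.py 5; python3 st.py .434 .340 .014
```

```text
t 32.4 tcp [0.4346 0.3394 0.02  ] gap 0.0547 F [ 0.395   0.1508 -1.761 ] q7 [-0.9396  0.4676  0.2717  1.9801 -0.2021  0.6568  1.0219]
xax [ 0.0459  0.0407 -0.9981] yax [0.0055 0.9991 0.041 ] zax [ 0.9989 -0.0074  0.0456] yaw of y-axis from +x 1.5652467192827115
tool shift to goal [ 0.006   0.0003 -0.0009]
```

Request:
send_rows(
  plan=[
    {"x":0.002,"y":0,"z":0,"turn":0,"hand":-1},
    {"x":0.002,"y":0,"z":0,"turn":0,"hand":-1},
    {"x":0.001,"y":0,"z":0,"turn":0,"hand":-1},
  ],
)

```text
time_s: 32.65
tool_pos: [0.4355, 0.3403, 0.0158]
ee_rot: [0.017, 0.69, 0.013, 0.723]
force: [-0.1, 0.3, -2.2]
finger_gap: 0.0548
```

```bash
python3 st.py .434 .340 .014
```

```text
t 32.65 tcp [0.4355 0.3403 0.0158] gap 0.0548 F [-0.1126  0.3309 -2.1716] q7 [-0.9369  0.4753  0.2686  1.9808 -0.2059  0.6465  1.0251]
xax [ 0.0474  0.0422 -0.998 ] yax [0.0052 0.9991 0.0425] zax [ 0.9989 -0.0072  0.0471] yaw of y-axis from +x 1.5655819878294968
tool shift to goal [ 0.0017 -0.0004 -0.0015]
```

Request:
send_rows(
  plan=[
    {"x":0.002,"y":0,"z":-0.001,"turn":0,"hand":-1},
    {"x":0.0015,"y":0,"z":0,"turn":0,"hand":-1},
  ],
)

```text
time_s: 32.82
tool_pos: [0.4359, 0.3411, 0.0133]
ee_rot: [0.018, 0.689, 0.013, 0.724]
force: [-6.8, -7.3, 34.1]
finger_gap: 0.0545
```

```bash
python3 st.py .434 .340 .014
```

```text
t 32.82 tcp [0.4359 0.3411 0.0133] gap 0.0545 F [-6.8336 -7.2732 34.0915] q7 [-0.9363  0.4792  0.267   1.9823 -0.2082  0.6383  1.0259]
xax [ 0.0496  0.0439 -0.9978] yax [0.0055 0.999  0.0443] zax [ 0.9988 -0.0077  0.0493] yaw of y-axis from +x 1.5653204356581885
tool shift to goal [-0.0009 -0.0011 -0.0019]
```

Contact. Opening now.

Request:
send_rows(
  plan=[
    {"x":0,"y":0,"z":0,"turn":0,"hand":0.55},
  ],
)

```text
time_s: 32.9
tool_pos: [0.4362, 0.3413, 0.0135]
ee_rot: [0.018, 0.689, 0.013, 0.724]
force: [-0.2, -0.2, 0.1]
finger_gap: 0.0584
```

```bash
python3 wait.py 5; python3 - <<'E'
from h import *
im=r.read_camera("wrist"); cv2.imwrite("pics/w11.png",im[:,:,::-1])
E
python3 st.py
```

```text
t 33.2 tcp [0.4358 0.3411 0.0132] gap 0.0725 F [1.3356 0.0745 0.5403] q7 [-0.9363  0.4793  0.2668  1.9824 -0.2082  0.6382  1.0259]
xax [ 0.0495  0.0439 -0.9978] yax [0.0054 0.999  0.0442] zax [ 0.9988 -0.0076  0.0492] yaw of y-axis from +x 1.5653948001685836
```

View pics/w11.png

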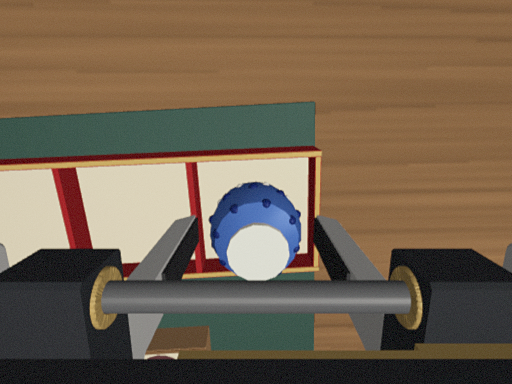

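The blue jar stands in the outer compartment. Retreating fast upward, which also reduces the tilt, then on to the pink cup.

Request:
send_rows(
  plan=[
    {"x":-0.02,"y":0,"z":0,"turn":0,"hand":0.55},
    {"x":-0.035,"y":0,"z":0,"turn":0,"hand":0.55},
    {"x":-0.04,"y":0,"z":0,"turn":0,"hand":0.55},
    {"x":-0.04,"y":0,"z":0,"turn":0,"hand":0.55},
  ],
)

```text
time_s: 33.53
tool_pos: [0.4253, 0.3317, 0.1442]
ee_rot: [0.014, 0.693, 0.009, 0.721]
force: [0.5, 0.2, 0.8]
finger_gap: 0.0731
```

```bash
python3 wait.py 5; python3 st.py .448 -.1735 .13
```

```text
t 33.78 tcp [0.4256 0.3325 0.1429] gap 0.0726 F [ 0.4282 -0.097  -0.7257] q7 [-0.9995  0.2744  0.3285  1.9138 -0.1117  0.917   0.9456]
xax [ 0.0405  0.0345 -0.9986] yax [0.0054 0.9994 0.0347] zax [ 0.9992 -0.0068  0.0403] yaw of y-axis from +x 1.5653844923152676
tool shift to goal [-0.0036 -0.506   0.0253]
```

Request:
send_rows(
  plan=[
    {"x":0,"y":-0.01,"z":0,"turn":0,"hand":0.6},
    {"x":0,"y":-0.02,"z":0,"turn":0,"hand":0.6},
    {"x":0,"y":-0.03,"z":0,"turn":0,"hand":0.6},
    {"x":0,"y":-0.035,"z":0,"turn":0,"hand":0.6},
    {"x":0,"y":-0.035,"z":0,"turn":0,"hand":0.6},
    {"x":0,"y":-0.035,"z":0,"turn":0,"hand":0.6},
    {"x":0,"y":-0.035,"z":0,"turn":0,"hand":0.6},
    {"x":0,"y":-0.035,"z":0,"turn":0,"hand":0.6},
    {"x":0,"y":-0.035,"z":0,"turn":0,"hand":0.6},
    {"x":0,"y":-0.035,"z":0,"turn":0,"hand":0.6},
  ],
)

```text
time_s: 34.62
tool_pos: [0.4146, 0.0129, 0.1215]
ee_rot: [0.007, 0.699, 0.009, 0.715]
force: [2.2, -1.1, -0.4]
finger_gap: 0.0754
```

```bash
python3 st.py .448 -.1735 .13
```

```text
t 34.62 tcp [0.4146 0.0129 0.1215] gap 0.0754 F [ 2.2056 -1.0709 -0.3867] q7 [-0.6096  0.0914  0.5541  2.1942 -0.0943  0.8468  1.5774]
xax [ 0.0237  0.024  -0.9994] yax [-0.0031  0.9997  0.0239] zax [0.9997 0.0026 0.0238] yaw of y-axis from +x 1.5739280895927197
tool shift to goal [-0.0122 -0.1863  0.0331]
```

Request:
send_rows(
  plan=[
    {"x":-0.002,"y":-0.035,"z":0.006,"turn":0,"hand":0.7},
    {"x":-0.002,"y":-0.035,"z":0.007,"turn":0,"hand":0.7},
    {"x":-0.002,"y":-0.035,"z":0.007,"turn":0,"hand":0.7},
    {"x":-0.002,"y":-0.03,"z":0.006,"turn":0,"hand":0.7},
    {"x":-0.002,"y":-0.02,"z":0.004,"turn":0,"hand":0.7},
    {"x":0,"y":-0.012,"z":0.002,"turn":0,"hand":0.7},
    {"x":0,"y":-0.006,"z":0.001,"turn":0,"hand":0.7},
  ],
)

```text
time_s: 35.2
tool_pos: [0.4371, -0.1783, 0.1214]
ee_rot: [0.01, 0.703, 0.005, 0.711]
force: [0.9, 0.1, -0.4]
finger_gap: 0.0798
```

```bash
python3 wait.py 7; python3 st.py .448 -.1735 .02;  python3 - <<'E'
from h import *
im=r.read_camera("wrist"); cv2.imwrite("pics/w12.png",im[:,:,::-1])
E
```

```text
t 35.55 tcp [ 0.4385 -0.1749  0.1223] gap 0.0797 F [0.2164 1.4916 0.0903] q7 [-0.2695  0.2462  0.692   2.0559 -0.2329  0.9048  2.1204]
xax [ 0.0133  0.023  -0.9996] yax [0.0028 0.9997 0.023 ] zax [ 0.9999 -0.0031  0.0132] yaw of y-axis from +x 1.5680163372386768
tool shift to goal [ 0.1025 -0.0009  0.0082]
```

View pics/w12.png

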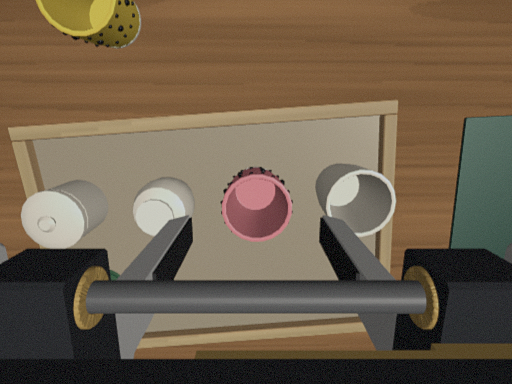

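The pink cup is at (257,207), between the fingers. The white jar at (163,207) and the white cup at (356,200) are clear of them. Descending.

Request:
send_rows(
  plan=[
    {"x":0.008,"y":0,"z":0.002,"turn":0,"hand":0.7},
    {"x":0.014,"y":0,"z":0.002,"turn":0,"hand":0.7},
    {"x":0.016,"y":0,"z":0.001,"turn":0,"hand":0.7},
    {"x":0.014,"y":0,"z":0,"turn":0,"hand":0.7},
    {"x":0.01,"y":0,"z":0,"turn":0,"hand":0.7},
    {"x":0.005,"y":0,"z":0,"turn":0,"hand":0.7},
  ],
)

```text
time_s: 36.1
tool_pos: [0.4469, -0.1703, 0.0521]
ee_rot: [0.008, 0.701, 0.009, 0.713]
force: [-0.2, 0.6, -0.1]
finger_gap: 0.08
```

```bash
python3 wait.py 6; python3 st.py .448 -.1735 .021
```

```text
t 36.4 tcp [ 0.4478 -0.1709  0.0542] gap 0.0796 F [-0.3295  0.9768 -0.4284] q7 [-0.2054  0.3742  0.6261  2.097  -0.3603  0.7597  2.2239]
xax [ 0.0199  0.0236 -0.9995] yax [-0.002   0.9997  0.0236] zax [0.9998 0.0015 0.02  ] yaw of y-axis from +x 1.5727757663509012
tool shift to goal [ 0.0331 -0.0034 -0.0005]
```

Request:
send_rows(
  plan=[
    {"x":0.005,"y":-0.003,"z":0,"turn":0,"hand":0.7},
    {"x":0.009,"y":-0.001,"z":0,"turn":0,"hand":0.7},
    {"x":0.009,"y":0,"z":0,"turn":0,"hand":0.7},
    {"x":0.006,"y":0,"z":0,"turn":0,"hand":0.7},
    {"x":0.003,"y":0,"z":0,"turn":0,"hand":0.7},
  ],
)

```text
time_s: 36.82
tool_pos: [0.45, -0.1747, 0.0208]
ee_rot: [0.008, 0.699, 0.009, 0.715]
force: [0.1, 0.1, 0.8]
finger_gap: 0.0796
```

```bash
python3 wait.py 5; python3 st.py .448 -.1735 .021
```

```text
t 37.07 tcp [ 0.4505 -0.1748  0.0221] gap 0.0798 F [ 0.068  -0.4535  0.2442] q7 [-0.1572  0.4353  0.5833  2.1088 -0.4233  0.6923  2.2851]
xax [ 0.0251  0.0233 -0.9994] yax [-0.0025  0.9997  0.0232] zax [0.9997 0.0019 0.0252] yaw of y-axis from +x 1.5733143517663564
tool shift to goal [ 0.0011  0.0013 -0.0026]
```

Request:
send_rows(
  plan=[
    {"x":0.001,"y":0.001,"z":-0.002,"turn":0,"hand":-1},
  ],
  grip_force=25,
)

```text
time_s: 37.15
tool_pos: [0.449, -0.174, 0.0215]
ee_rot: [0.007, 0.698, 0.009, 0.716]
force: [0.4, 0.6, 0.4]
finger_gap: 0.0765
```

```bash
python3 wait.py 7; python3 st.py .448 -.1735 .021
```

```text
t 37.5 tcp [ 0.4486 -0.1736  0.0212] gap 0.0614 F [0.1124 1.2257 2.6856] q7 [-0.1583  0.4336  0.5826  2.1144 -0.4241  0.6881  2.2856]
xax [ 0.0253  0.0235 -0.9994] yax [-0.0026  0.9997  0.0234] zax [0.9997 0.002  0.0253] yaw of y-axis from +x 1.5734049816848321
tool shift to goal [ 0.0002  0.0001 -0.0007]
```

```bash
python3 wait.py 3; python3 st.py .448 -.1735 .021; python3 - <<'E'
from h import *
im=r.read_camera("wrist"); cv2.imwrite("pics/w13.png",im[:,:,::-1])
E
```

```text
t 37.65 tcp [ 0.4487 -0.1737  0.0212] gap 0.0614 F [0.0922 2.4332 4.1915] q7 [-0.1583  0.4336  0.5826  2.1143 -0.4242  0.6881  2.2857]
xax [ 0.0253  0.0235 -0.9994] yax [-0.0027  0.9997  0.0234] zax [0.9997 0.0021 0.0254] yaw of y-axis from +x 1.5735033390932873
tool shift to goal [ 0.0002  0.0002 -0.0007]
```

View pics/w13.png

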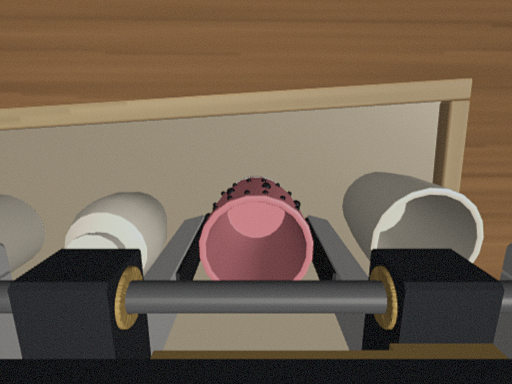

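Request:
send_rows(
  plan=[
    {"x":-0.005,"y":0,"z":0,"turn":0,"hand":-1},
    {"x":-0.008,"y":0,"z":0,"turn":0,"hand":-1},
  ],
)

```text
time_s: 37.87
tool_pos: [0.4473, -0.174, 0.0337]
ee_rot: [0.008, 0.699, 0.009, 0.715]
force: [0.1, 0.1, -2.4]
finger_gap: 0.0609
```

```bash
python3 wait.py 2; python3 st.py .4365 .2563 .021; python3 - <<'E'
from h import *
im=r.read_camera("side"); cv2.imwrite("pics/s13.png",cv2.resize(im[160:300,190:350],None,fx=4,fy=4)[:,:,::-1])
E
```

```text
t 37.97 tcp [ 0.4483 -0.1743  0.0348] gap 0.0612 F [ 0.2958 -0.6321 -2.0394] q7 [-0.1748  0.4087  0.6019  2.1083 -0.3993  0.7153  2.2652]
xax [ 0.0254  0.023  -0.9994] yax [-0.0024  0.9997  0.023 ] zax [0.9997 0.0018 0.0255] yaw of y-axis from +x 1.573159928066684
tool shift to goal [ 0.0234  0.4302 -0.0114]
```

View pics/s13.png

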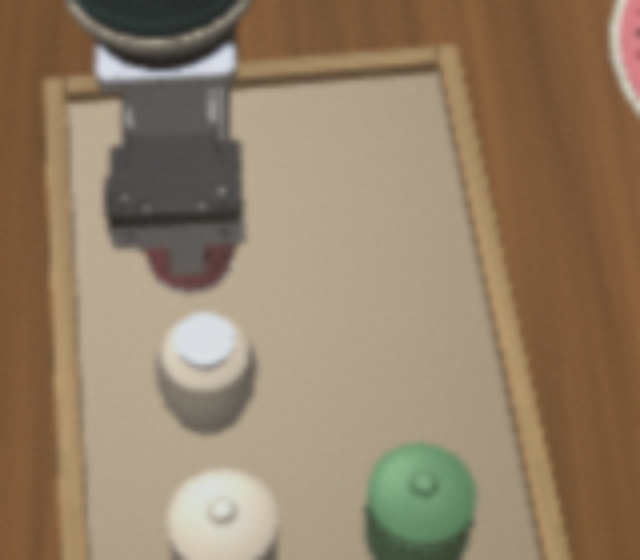

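Request:
send_rows(
  plan=[
    {"x":-0.02,"y":0,"z":0,"turn":0,"hand":-1},
    {"x":-0.03,"y":0,"z":0,"turn":0,"hand":-1},
    {"x":-0.03,"y":0,"z":0,"turn":0,"hand":-1},
    {"x":-0.02,"y":0.005,"z":0,"turn":0,"hand":-1},
    {"x":-0.01,"y":0.015,"z":0,"turn":0,"hand":-1},
    {"x":0,"y":0.025,"z":0,"turn":0,"hand":-1},
    {"x":0,"y":0.035,"z":0,"turn":0,"hand":-1},
    {"x":0,"y":0.035,"z":0,"turn":0,"hand":-1},
    {"x":0,"y":0.035,"z":0,"turn":0,"hand":-1},
    {"x":0,"y":0.035,"z":0,"turn":0,"hand":-1},
  ],
)

```text
time_s: 38.85
tool_pos: [0.4441, 0.0074, 0.1541]
ee_rot: [0.012, 0.697, 0.003, 0.717]
force: [1.5, 0.2, -2.0]
finger_gap: 0.0611
```

```bash
python3 st.py .437 .2563 .13
```

```text
t 38.85 tcp [0.4441 0.0074 0.1541] gap 0.0611 F [ 1.5026  0.1596 -1.9789] q7 [-0.6194  0.0995  0.5864  2.1008 -0.0937  0.9319  1.578 ]
xax [ 0.0272  0.0212 -0.9994] yax [0.0114 0.9997 0.0215] zax [ 0.9996 -0.012   0.027 ] yaw of y-axis from +x 1.5593894370763348
tool shift to goal [ 0.0291  0.2483 -0.0107]
```

Request:
send_rows(
  plan=[
    {"x":0,"y":0.035,"z":0,"turn":-0.01,"hand":-1},
    {"x":0,"y":0.035,"z":-0.001,"turn":0,"hand":-1},
    {"x":0,"y":0.035,"z":-0.001,"turn":0,"hand":-1},
    {"x":0.003,"y":0.035,"z":-0.001,"turn":0,"hand":-1},
    {"x":0.003,"y":0.03,"z":-0.001,"turn":0,"hand":-1},
    {"x":0.004,"y":0.025,"z":0,"turn":0,"hand":-1},
    {"x":0.004,"y":0.018,"z":0,"turn":0,"hand":-1},
    {"x":0.004,"y":0.01,"z":0,"turn":0,"hand":-1},
    {"x":0.002,"y":0.005,"z":0,"turn":0,"hand":-1},
  ],
)

```text
time_s: 39.6
tool_pos: [0.4372, 0.2539, 0.1392]
ee_rot: [0.007, 0.697, 0.011, 0.717]
force: [-0.0, 0.5, -2.4]
finger_gap: 0.0613
```

```bash
python3 wait.py 7; python3 st.py .437 .2563 .06
```

```text
t 39.95 tcp [0.438  0.2518 0.1401] gap 0.0616 F [ 0.4431 -0.4903 -1.2889] q7 [-0.9183  0.2262  0.3878  1.9863 -0.1162  0.9091  1.1027]
xax [ 0.0303  0.026  -0.9992] yax [-0.0035  0.9997  0.0259] zax [0.9995 0.0028 0.0304] yaw of y-axis from +x 1.5743469163773867
tool shift to goal [ 0.0802  0.0024 -0.0034]
```

Request:
send_rows(
  plan=[
    {"x":0.008,"y":0.001,"z":-0.001,"turn":0,"hand":-1},
    {"x":0.014,"y":0.001,"z":-0.001,"turn":0,"hand":-1},
    {"x":0.016,"y":0,"z":-0.001,"turn":0,"hand":-1},
    {"x":0.014,"y":0,"z":0,"turn":0,"hand":-1},
    {"x":0.01,"y":0,"z":0,"turn":0,"hand":-1},
    {"x":0.005,"y":0,"z":0,"turn":0,"hand":-1},
  ],
)

```text
time_s: 40.45
tool_pos: [0.4386, 0.2539, 0.0708]
ee_rot: [0.011, 0.695, 0.01, 0.719]
force: [-0.1, 0.2, -2.0]
finger_gap: 0.0613
```

```bash
python3 wait.py 6; python3 st.py .437 .2563 .020; python3 - <<'E'
from h import *
im=r.read_camera("wrist"); cv2.imwrite("pics/w14.png",im[:,:,::-1])
E
```

```text
t 40.75 tcp [0.4394 0.2547 0.0729] gap 0.0615 F [-0.33   -0.3148 -1.2548] q7 [-0.891   0.3272  0.3636  2.0429 -0.179   0.7526  1.1506]
xax [ 0.0358  0.0306 -0.9989] yax [0.0002 0.9995 0.0306] zax [ 0.9994 -0.0013  0.0358] yaw of y-axis from +x 1.5705967113629369
tool shift to goal [ 0.0528 -0.     -0.0043]
```

View pics/w14.png

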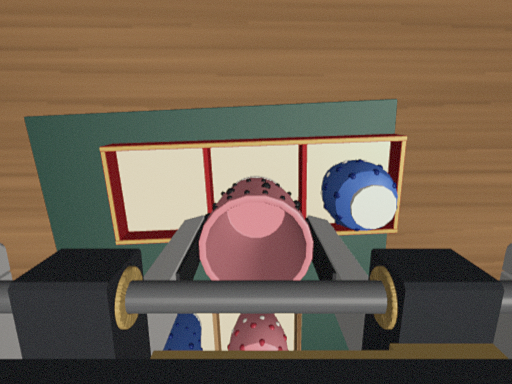

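The pink cup is over the middle compartment, held low, and the blue jar at (360,195) is clear of the right finger. Continuing down.

Request:
send_rows(
  plan=[
    {"x":0.006,"y":0,"z":-0.002,"turn":0,"hand":-1},
    {"x":0.01,"y":0,"z":-0.001,"turn":0,"hand":-1},
    {"x":0.011,"y":0,"z":0,"turn":0,"hand":-1},
    {"x":0.009,"y":0,"z":0,"turn":0,"hand":-1},
    {"x":0.006,"y":0,"z":0,"turn":0,"hand":-1},
    {"x":0.003,"y":0,"z":0,"turn":0,"hand":-1},
  ],
)

```text
time_s: 41.3
tool_pos: [0.4382, 0.2571, 0.0244]
ee_rot: [0.012, 0.694, 0.011, 0.72]
force: [-0.5, -0.5, -2.0]
finger_gap: 0.0613
```

```bash
python3 wait.py 5; python3 st.py .437 .2563 .0195
```

```text
t 41.55 tcp [0.4389 0.2574 0.0261] gap 0.0612 F [-0.4811  0.0874 -1.5636] q7 [-0.8652  0.4056  0.3323  2.0717 -0.2287  0.6454  1.1896]
xax [ 0.0391  0.0337 -0.9987] yax [-0.0005  0.9994  0.0337] zax [ 0.9992 -0.0009  0.0391] yaw of y-axis from +x 1.571253373436369
tool shift to goal [ 0.0065 -0.0014 -0.0022]
```

Request:
send_rows(
  plan=[
    {"x":0.003,"y":-0.001,"z":-0.001,"turn":0,"hand":-1},
    {"x":0.003,"y":0,"z":0,"turn":0,"hand":-1},
    {"x":0.0015,"y":0,"z":0,"turn":0,"hand":-1},
  ],
)

```text
time_s: 41.8
tool_pos: [0.4391, 0.2573, 0.0194]
ee_rot: [0.013, 0.692, 0.013, 0.721]
force: [2.2, 1.0, 15.4]
finger_gap: 0.0609
```

```bash
python3 st.py .437 .2563 .0195
```

```text
t 41.8 tcp [0.4391 0.2573 0.0194] gap 0.0609 F [ 2.1892  0.961  15.4114] q7 [-0.8595  0.4162  0.3265  2.0771 -0.2369  0.627   1.1973]
xax [ 0.0413  0.0356 -0.9985] yax [-0.0006  0.9994  0.0356] zax [ 0.9991 -0.0009  0.0413] yaw of y-axis from +x 1.5713595197353267
tool shift to goal [-0.0003 -0.001  -0.0021]
```

Request:
send_rows(
  plan=[
    {"x":0,"y":0,"z":0,"turn":0,"hand":0.55},
  ],
)

```text
time_s: 41.88
tool_pos: [0.4393, 0.2576, 0.0194]
ee_rot: [0.013, 0.692, 0.013, 0.722]
force: [-0.2, 0.9, -0.5]
finger_gap: 0.0651
```

```bash
python3 wait.py 5; python3 - <<'E'
from h import *
im=r.read_camera("wrist"); cv2.imwrite("pics/w15.png",im[:,:,::-1])
E
python3 st.py
```

```text
t 42.18 tcp [0.4391 0.2574 0.0194] gap 0.0728 F [ 0.4131 -0.9393  0.2883] q7 [-0.8595  0.4161  0.3265  2.0771 -0.2368  0.627   1.1973]
xax [ 0.0413  0.0356 -0.9985] yax [-0.0006  0.9994  0.0356] zax [ 0.9991 -0.0009  0.0413] yaw of y-axis from +x 1.571375673307359
```

View pics/w15.png

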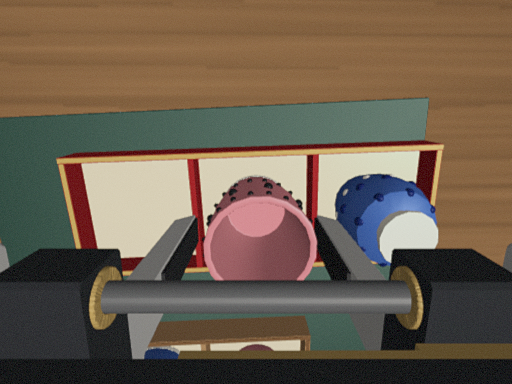

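The pink cup stands in the middle compartment at wrist (260,235). Retreating straight up.

Request:
send_rows(
  plan=[
    {"x":-0.02,"y":0.0007,"z":0,"turn":0,"hand":0.55},
    {"x":-0.035,"y":0.0012,"z":0,"turn":0,"hand":0.55},
    {"x":-0.04,"y":0.001,"z":0,"turn":0,"hand":0.55},
    {"x":-0.04,"y":0,"z":0,"turn":0,"hand":0.55},
  ],
)

```text
time_s: 42.52
tool_pos: [0.4296, 0.2522, 0.1515]
ee_rot: [0.009, 0.696, 0.009, 0.718]
force: [0.5, 0.5, 0.4]
finger_gap: 0.0728
```

```bash
python3 wait.py 5; python3 st.py .5665 -.350 .13
```

```text
t 42.77 tcp [0.43   0.253  0.1502] gap 0.0726 F [ 0.8522  0.1571 -1.1925] q7 [-0.9429  0.1994  0.3983  1.9924 -0.1042  0.9259  1.0782]
xax [ 0.0321  0.0272 -0.9991] yax [-0.0001  0.9996  0.0272] zax [ 0.9995 -0.0008  0.032 ] yaw of y-axis from +x 1.570889685123597
tool shift to goal [ 0.0082 -0.6033  0.1363]
```

Request:
send_rows(
  plan=[
    {"x":0,"y":-0.01,"z":0.002,"turn":0,"hand":0.6},
    {"x":0,"y":-0.02,"z":0.004,"turn":0,"hand":0.6},
    {"x":0,"y":-0.03,"z":0.006,"turn":0,"hand":0.6},
    {"x":0,"y":-0.035,"z":0.007,"turn":0,"hand":0.6},
    {"x":0,"y":-0.035,"z":0.007,"turn":0,"hand":0.6},
    {"x":0,"y":-0.035,"z":0.007,"turn":0,"hand":0.6},
    {"x":0,"y":-0.035,"z":0.007,"turn":0,"hand":0.6},
    {"x":0,"y":-0.035,"z":0.007,"turn":0,"hand":0.6},
    {"x":0,"y":-0.035,"z":0.007,"turn":0,"hand":0.6},
    {"x":0,"y":-0.035,"z":0.007,"turn":0,"hand":0.6},
  ],
)

```text
time_s: 43.6
tool_pos: [0.4852, -0.0666, 0.1334]
ee_rot: [0.003, 0.702, 0.01, 0.712]
force: [1.0, 0.5, 1.7]
finger_gap: 0.0752
```

```bash
python3 st.py .5665 -.350 .13
```

```text
t 43.6 tcp [ 0.4852 -0.0666  0.1334] gap 0.0752 F [1.0373 0.4855 1.7055] q7 [-0.4409  0.2465  0.6099  2.0107 -0.2023  0.9254  1.8561]
xax [ 0.0149  0.0189 -0.9997] yax [-0.0099  0.9998  0.0188] zax [0.9998 0.0096 0.015 ] yaw of y-axis from +x 1.580672457732004
tool shift to goal [-0.0008 -0.2842  0.0786]
```

Request:
send_rows(
  plan=[
    {"x":0,"y":-0.035,"z":0.009,"turn":0.01,"hand":0.7},
    {"x":0,"y":-0.035,"z":0.009,"turn":0,"hand":0.7},
    {"x":0,"y":-0.035,"z":0.009,"turn":0,"hand":0.7},
    {"x":0,"y":-0.035,"z":0.009,"turn":0,"hand":0.7},
    {"x":0,"y":-0.035,"z":0.009,"turn":0,"hand":0.7},
    {"x":0,"y":-0.03,"z":0.008,"turn":0,"hand":0.7},
    {"x":0,"y":-0.025,"z":0.006,"turn":0,"hand":0.7},
    {"x":0,"y":-0.015,"z":0.004,"turn":0,"hand":0.7},
    {"x":0,"y":-0.008,"z":0.002,"turn":0,"hand":0.7},
  ],
)

```text
time_s: 44.35
tool_pos: [0.5377, -0.3457, 0.1158]
ee_rot: [0.011, 0.709, 0.002, 0.705]
force: [0.3, 0.6, -0.3]
finger_gap: 0.0802
```

```bash
python3 wait.py 7; python3 st.py .5665 -.350 .05; python3 - <<'E'
from h import *
im=r.read_camera("wrist"); cv2.imwrite("pics/w16.png",im[:,:,::-1])
E
```

```text
t 44.7 tcp [ 0.5398 -0.3414  0.1177] gap 0.0802 F [-0.2169  0.4794  0.613 ] q7 [ 0.0858  0.5748  0.6215  1.6338 -0.3852  1.07    2.3874]
xax [-0.0028  0.019  -0.9998] yax [0.0074 0.9998 0.019 ] zax [ 1.     -0.0073 -0.0029] yaw of y-axis from +x 1.563426390523722
tool shift to goal [ 0.0675 -0.0097  0.027 ]
```

View pics/w16.png

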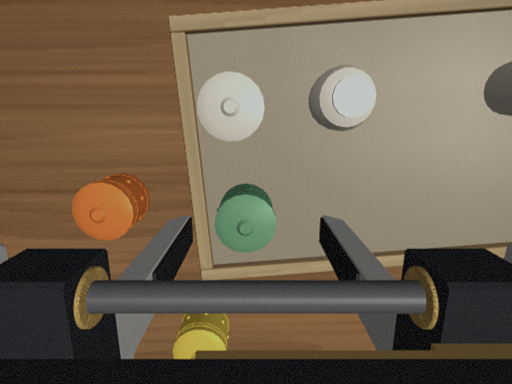

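The green caddy is at (246,225). The orange one at (105,210) and the yellow one at (200,335) are look-alikes and well clear. Aligning and descending.

Request:
send_rows(
  plan=[
    {"x":0.004,"y":-0.004,"z":0.01,"turn":0,"hand":0.7},
    {"x":0.01,"y":-0.004,"z":0.01,"turn":0,"hand":0.7},
    {"x":0.014,"y":-0.002,"z":0.006,"turn":0,"hand":0.7},
    {"x":0.012,"y":0,"z":0.002,"turn":0,"hand":0.7},
    {"x":0.008,"y":0,"z":0,"turn":0,"hand":0.7},
    {"x":0.004,"y":0,"z":0,"turn":0,"hand":0.7},
  ],
)

```text
time_s: 45.25
tool_pos: [0.5722, -0.3482, 0.0627]
ee_rot: [0.008, 0.707, 0.006, 0.707]
force: [0.1, -0.8, -0.4]
finger_gap: 0.0799
```

```bash
python3 wait.py 6; python3 st.py .5665 -.350 .019
```

```text
t 45.55 tcp [ 0.5728 -0.3491  0.0654] gap 0.0797 F [-1.0226 -0.8414  0.0004] q7 [ 0.1192  0.6818  0.5795  1.586  -0.4394  1.0129  2.4035]
xax [ 0.003   0.0183 -0.9998] yax [0.0033 0.9998 0.0183] zax [ 1.     -0.0034  0.003 ] yaw of y-axis from +x 1.5674867475833882
tool shift to goal [ 0.0463 -0.0018 -0.0064]
```

Request:
send_rows(
  plan=[
    {"x":0.005,"y":-0.001,"z":-0.004,"turn":0,"hand":0.7},
    {"x":0.009,"y":0,"z":-0.002,"turn":0,"hand":0.7},
    {"x":0.011,"y":0,"z":0,"turn":0,"hand":0.7},
    {"x":0.01,"y":0,"z":0,"turn":0,"hand":0.7},
    {"x":0.007,"y":0,"z":0,"turn":0,"hand":0.7},
    {"x":0.004,"y":0,"z":0,"turn":0,"hand":0.7},
  ],
)

```text
time_s: 46.05
tool_pos: [0.5666, -0.3498, 0.0166]
ee_rot: [0.008, 0.705, 0.005, 0.709]
force: [0.2, -0.1, 0.2]
finger_gap: 0.0797
```

```bash
python3 wait.py 6; python3 st.py .5665 -.350 .019
```

```text
t 46.35 tcp [ 0.5675 -0.3503  0.0188] gap 0.08 F [ 0.3983 -0.0996  0.1338] q7 [ 0.1405  0.7279  0.5505  1.6249 -0.4736  0.9265  2.4367]
xax [ 0.0077  0.0162 -0.9998] yax [0.0037 0.9999 0.0163] zax [ 1.     -0.0038  0.0076] yaw of y-axis from +x 1.5671180883927158
tool shift to goal [-0.0002  0.0003 -0.001 ]
```

Request:
send_rows(
  plan=[
    {"x":0,"y":0,"z":-0.001,"turn":0,"hand":-1},
  ],
  grip_force=28,
)

```text
time_s: 46.43
tool_pos: [0.5668, -0.3504, 0.0192]
ee_rot: [0.007, 0.704, 0.004, 0.71]
force: [0.9, -0.3, -0.4]
finger_gap: 0.0761
```

```bash
python3 wait.py 8; python3 st.py .439 .1723 .13
```

```text
t 46.83 tcp [ 0.5666 -0.3504  0.019 ] gap 0.0559 F [-0.3605  1.3386  2.5056] q7 [ 0.1407  0.7264  0.5507  1.6272 -0.4734  0.9255  2.4377]
xax [ 0.0079  0.0162 -0.9998] yax [0.0038 0.9999 0.0162] zax [ 1.     -0.0039  0.0078] yaw of y-axis from +x 1.5670398147625297
tool shift to goal [-0.1036  0.5239 -0.1287]
```

Request:
send_rows(
  plan=[
    {"x":-0.01,"y":0,"z":0,"turn":0,"hand":-1},
    {"x":-0.025,"y":0,"z":0,"turn":0,"hand":-1},
    {"x":-0.03,"y":0,"z":0,"turn":0,"hand":-1},
    {"x":-0.03,"y":0,"z":0,"turn":0,"hand":-1},
    {"x":-0.02,"y":0.01,"z":-0.002,"turn":0,"hand":-1},
    {"x":-0.01,"y":0.02,"z":-0.005,"turn":0,"hand":-1},
    {"x":0,"y":0.03,"z":-0.007,"turn":0,"hand":-1},
    {"x":0,"y":0.035,"z":-0.008,"turn":0,"hand":-1},
    {"x":0,"y":0.035,"z":-0.008,"turn":0,"hand":-1},
    {"x":0,"y":0.035,"z":-0.008,"turn":0,"hand":-1},
  ],
)

```text
time_s: 47.67
tool_pos: [0.5244, -0.1903, 0.1564]
ee_rot: [0.01, 0.705, -0.001, 0.709]
force: [1.5, 0.7, -1.0]
finger_gap: 0.0554
```

```bash
python3 st.py .439 .1723 .14
```

```text
t 47.67 tcp [ 0.5244 -0.1903  0.1564] gap 0.0554 F [ 1.4603  0.7074 -1.0073] q7 [-0.2246  0.3699  0.6597  1.821  -0.2768  1.039   2.0992]
xax [ 0.0068  0.0126 -0.9999] yax [0.0158 0.9998 0.0127] zax [ 0.9999 -0.0159  0.0066] yaw of y-axis from +x 1.55502407089973
tool shift to goal [ 0.0204  0.361  -0.0912]
```

Request:
send_rows(
  plan=[
    {"x":0,"y":0.035,"z":-0.009,"turn":-0.01,"hand":-1},
    {"x":0,"y":0.035,"z":-0.009,"turn":0,"hand":-1},
    {"x":0,"y":0.035,"z":-0.009,"turn":0,"hand":-1},
    {"x":0,"y":0.035,"z":-0.009,"turn":0,"hand":-1},
    {"x":0,"y":0.035,"z":-0.009,"turn":0,"hand":-1},
    {"x":0.002,"y":0.035,"z":-0.009,"turn":0,"hand":-1},
    {"x":0.002,"y":0.035,"z":-0.009,"turn":0,"hand":-1},
    {"x":0.002,"y":0.03,"z":-0.008,"turn":0,"hand":-1},
    {"x":0.002,"y":0.02,"z":-0.005,"turn":0,"hand":-1},
    {"x":0.002,"y":0.012,"z":-0.003,"turn":0,"hand":-1},
  ],
)

```text
time_s: 48.5
tool_pos: [0.4397, 0.1348, 0.1566]
ee_rot: [0.007, 0.702, 0.006, 0.712]
force: [-0.1, 0.2, -1.5]
finger_gap: 0.0558
```

```bash
python3 wait.py 7; python3 st.py .439 .1723 .06
```

```text
t 48.85 tcp [0.4409 0.1314 0.1562] gap 0.0556 F [ 0.0211  0.4123 -1.197 ] q7 [-0.8099  0.1357  0.5041  2.0542 -0.0954  0.9531  1.3086]
xax [ 0.0128  0.0171 -0.9998] yax [0.0064 0.9998 0.0172] zax [ 0.9999 -0.0066  0.0127] yaw of y-axis from +x 1.5643790831632474
tool shift to goal [ 0.0969  0.0392 -0.0034]
```

Request:
send_rows(
  plan=[
    {"x":0.004,"y":0.014,"z":-0.001,"turn":0,"hand":-1},
    {"x":0.01,"y":0.014,"z":-0.001,"turn":0,"hand":-1},
    {"x":0.016,"y":0.007,"z":-0.001,"turn":0,"hand":-1},
    {"x":0.018,"y":0.001,"z":0,"turn":0,"hand":-1},
    {"x":0.016,"y":0,"z":0,"turn":0,"hand":-1},
    {"x":0.012,"y":0,"z":0,"turn":0,"hand":-1},
    {"x":0.008,"y":0,"z":0,"turn":0,"hand":-1},
    {"x":0.004,"y":0,"z":0,"turn":0,"hand":-1},
  ],
)

```text
time_s: 49.52
tool_pos: [0.4399, 0.1742, 0.0623]
ee_rot: [0.01, 0.702, 0.003, 0.712]
force: [0.3, 0.1, -1.4]
finger_gap: 0.0556
```

```bash
python3 wait.py 6; python3 st.py .439 .1723 .017; python3 - <<'E'
from h import *
im=r.read_camera("wrist"); cv2.imwrite("pics/w17.png",im[:,:,::-1])
E
```

```text
t 49.82 tcp [0.441  0.1741 0.0646] gap 0.0557 F [-0.1957 -0.6967 -1.9699] q7 [-0.8141  0.3067  0.4418  2.1085 -0.2101  0.7422  1.3228]
xax [ 0.0166  0.0199 -0.9997] yax [0.01   0.9997 0.02  ] zax [ 0.9998 -0.0104  0.0164] yaw of y-axis from +x 1.5607722484548727
tool shift to goal [ 0.0475 -0.0028 -0.0028]
```

View pics/w17.png

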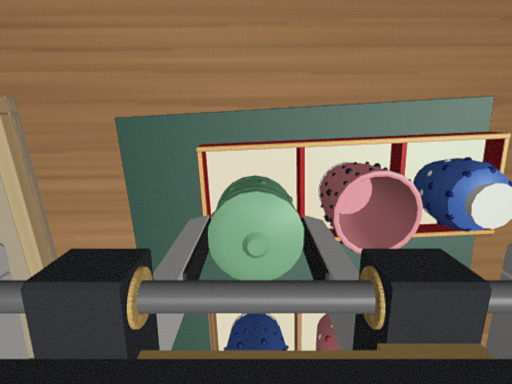

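The caddy is above the last red compartment, and the cup at (375,210) is clear of the right finger. Lowering.

Request:
send_rows(
  plan=[
    {"x":0.006,"y":-0.003,"z":-0.002,"turn":0,"hand":-1},
    {"x":0.01,"y":-0.001,"z":-0.001,"turn":0,"hand":-1},
    {"x":0.011,"y":0,"z":0,"turn":0,"hand":-1},
    {"x":0.008,"y":0,"z":0,"turn":0,"hand":-1},
    {"x":0.005,"y":0,"z":0,"turn":0,"hand":-1},
    {"x":0.002,"y":0,"z":0,"turn":0,"hand":-1},
  ],
)

```text
time_s: 50.37
tool_pos: [0.439, 0.1709, 0.02]
ee_rot: [0.012, 0.7, 0.004, 0.714]
force: [-0.8, -0.1, -1.2]
finger_gap: 0.0558
```

```bash
python3 wait.py 5; python3 st.py .439 .1723 .017
```

```text
t 50.62 tcp [0.4397 0.1713 0.0214] gap 0.0559 F [-0.3293  0.5421 -0.4331] q7 [-0.7745  0.3801  0.4068  2.1425 -0.2721  0.6369  1.3827]
xax [ 0.0208  0.023  -0.9995] yax [0.0102 0.9997 0.0232] zax [ 0.9997 -0.0107  0.0206] yaw of y-axis from +x 1.5605868747102822
tool shift to goal [ 0.0044  0.0009 -0.0008]
```

Request:
send_rows(
  plan=[
    {"x":0.002,"y":0.001,"z":0,"turn":0,"hand":-1},
    {"x":0.002,"y":0,"z":0,"turn":0,"hand":-1},
    {"x":0.0015,"y":0,"z":0,"turn":0,"hand":-1},
  ],
)

```text
time_s: 50.87
tool_pos: [0.4411, 0.1732, 0.0169]
ee_rot: [0.012, 0.699, 0.005, 0.715]
force: [2.0, -3.6, 19.6]
finger_gap: 0.0554
```

```bash
python3 st.py .439 .1723 .017
```

```text
t 50.87 tcp [0.4411 0.1732 0.0169] gap 0.0554 F [ 1.9648 -3.6102 19.5697] q7 [-0.7712  0.3899  0.401   2.1425 -0.28    0.6244  1.3876]
xax [ 0.0236  0.0245 -0.9994] yax [0.0098 0.9996 0.0248] zax [ 0.9997 -0.0104  0.0234] yaw of y-axis from +x 1.5609523474374944
tool shift to goal [-0.0002 -0.0009 -0.0021]
```

Request:
send_rows(
  plan=[
    {"x":0,"y":0,"z":0,"turn":0,"hand":0.42},
  ],
)

```text
time_s: 50.95
tool_pos: [0.4416, 0.1734, 0.0169]
ee_rot: [0.012, 0.698, 0.005, 0.716]
force: [0.1, -0.2, 0.1]
finger_gap: 0.0596
```

```bash
python3 wait.py 5; python3 - <<'E'
from h import *
im=r.read_camera("wrist"); cv2.imwrite("pics/w18.png",im[:,:,::-1])
E
python3 st.py
```

```text
t 51.25 tcp [0.441  0.1732 0.0168] gap 0.0667 F [-0.8374 -1.0007  0.0306] q7 [-0.7711  0.3898  0.4009  2.1426 -0.28    0.6244  1.3875]
xax [ 0.0235  0.0245 -0.9994] yax [0.0098 0.9996 0.0247] zax [ 0.9997 -0.0104  0.0233] yaw of y-axis from +x 1.5609841721491653
```

View pics/w18.png

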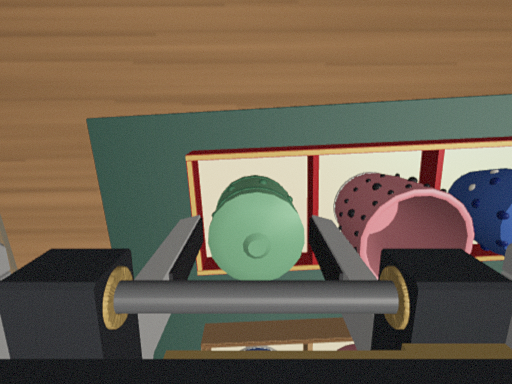

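The caddy is released at (256,232) and centred. Retreating straight up, then clearing the view.

Request:
send_rows(
  plan=[
    {"x":-0.015,"y":0.0004,"z":0,"turn":0,"hand":0.42},
    {"x":-0.025,"y":0.0006,"z":0,"turn":0,"hand":0.42},
    {"x":-0.03,"y":0.0006,"z":0,"turn":0,"hand":0.42},
    {"x":-0.035,"y":0,"z":0,"turn":0,"hand":0.42},
    {"x":-0.035,"y":0,"z":0,"turn":0,"hand":0.42},
    {"x":-0.02,"y":-0.02,"z":-0.005,"turn":0,"hand":0.42},
    {"x":0,"y":-0.035,"z":-0.005,"turn":0,"hand":0.42},
    {"x":0,"y":-0.035,"z":-0.005,"turn":0,"hand":0.42},
    {"x":0,"y":-0.035,"z":0,"turn":0,"hand":0.42},
    {"x":0,"y":-0.03,"z":0,"turn":0,"hand":0.42},
  ],
)

```text
time_s: 52.08
tool_pos: [0.4192, 0.015, 0.181]
ee_rot: [0.009, 0.699, 0.008, 0.715]
force: [0.8, 0.0, 1.0]
finger_gap: 0.0668
```

Request:
send_rows(
  plan=[
    {"x":0,"y":-0.03,"z":0,"turn":0,"hand":0.42},
    {"x":0,"y":-0.03,"z":0,"turn":0,"hand":0.42},
    {"x":0,"y":-0.03,"z":0,"turn":0,"hand":0.42},
    {"x":0,"y":-0.02,"z":0,"turn":0,"hand":0.42},
    {"x":0,"y":-0.01,"z":0,"turn":0,"hand":0.42},
  ],
)

```text
time_s: 52.5
tool_pos: [0.4171, -0.1143, 0.1789]
ee_rot: [0.011, 0.697, 0.008, 0.717]
force: [0.8, 0.4, -0.4]
finger_gap: 0.0666
```

```bash
python3 wait.py 3; python3 st.py; python3 - <<'E'
from h import *
im=r.read_camera("side"); cv2.imwrite("pics/s19.png",im[:,:,::-1])
im=r.read_camera("top"); cv2.imwrite("pics/t19.png",im[:,:,::-1])
E
```

```text
t 52.65 tcp [ 0.4173 -0.1122  0.1787] gap 0.067 F [-0.3126  0.0149 -0.1251] q7 [-0.5473  0.0429  0.7945  2.0942 -0.0745  0.9993  1.853 ]
xax [ 0.0265  0.0264 -0.9993] yax [0.0037 0.9996 0.0265] zax [ 0.9996 -0.0044  0.0263] yaw of y-axis from +x 1.5671013057229173
```

View pics/s19.png

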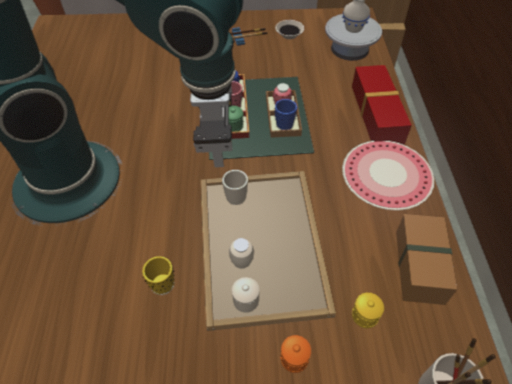

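View pics/t19.png

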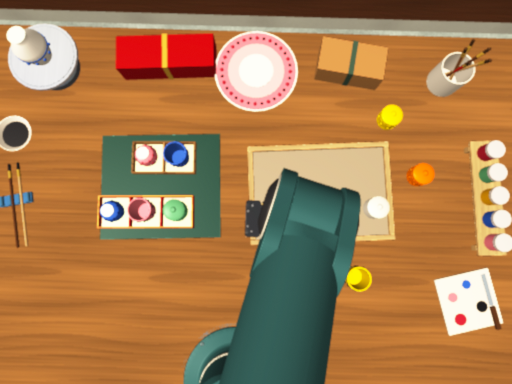

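The top picture shows all five pieces in their compartments, and the white ware is still on the board. I'll measure the placed positions from the top masks.

```bash
python3 - <<'E'
from h import *
q={"pink_cup":(CUP,(.437,.2563),(.4365,.2563,.03),0),"blue_jar":(JAR,(.435,.34),(.4365,.2563,.03),84),"green_caddy":(CAD,(.44,.173),(.4365,.2563,.03),-84),"blue_cup":(CUP,(.588,.174),(.5864,.2161,.033),-42),"pink_jar":(JAR,(.586,.258),(.5864,.2161,.033),42),
"white_cup":(CUP,(.4449,-.0804),None,0),"white_jar":(JAR,(.4561,-.2623),None,0),"white_caddy":(CAD,(.463,-.3618),None,0)}
for k,(sh,xy,b,o) in q.items():
  for n in("top","side"):
    z0=.008 if b else .01
    e0=proj(n,np.array([[*xy,z0+.04]]))[0]
    d=[e for e in r.silhouettes(n,k) if np.hypot(*(np.array(e["box"][:2])-e0))<14]
    if not d: print(k,n,"none"); continue
    m=d[0]["mask"].astype(np.float32)
    x,c=fit({n:m},rev(sh),z0,list(xy))
    if b:
        t=b[2]; dx,dy=x-np.array(b[:2]); l=np.array([np.cos(t)*dx+np.sin(t)*dy,-np.sin(t)*dx+np.cos(t)*dy])*1000-[0,o]
        print(k,n,"offset mm",l,round(c,2))
    else: print(k,n,"moved mm",(x-np.array(xy))*1000,round(c,2))
print(r.sense()["time_s"],r.sense()["joint_vel"])
E
```

```text
pink_cup top offset mm [ 1.8612 -0.3838] 0.06
pink_cup side offset mm [18.1046 23.8615] 1.28
blue_jar top offset mm [-0.0501 -0.6346] 0.08
blue_jar side none
green_caddy top offset mm [ 2.8173 -0.2764] 0.06
green_caddy side offset mm [4.8703 7.0952] 0.6
blue_cup top offset mm [ 1.3753 -1.5249] 0.06
blue_cup side offset mm [-0.3438 -1.1461] 0.08
pink_jar top offset mm [ 2.8293 -0.0081] 0.08
pink_jar side offset mm [0.338  3.6562] 0.47
white_cup top none
white_cup side moved mm [ 0.6486 -4.4958] 0.07
white_jar top none
white_jar side moved mm [-0.4604 -0.4006] 0.13
white_caddy top moved mm [0.6759 1.398 ] 0.17
white_caddy side moved mm [-0.1385  0.5038] 0.11
53.55 [ 0.0002 -0.0001  0.0003  0.0001 -0.0021  0.0014 -0.0009]
```

```bash
python3 -c "
from station import r
print(r.hand_in())"
```

```text
the job is handed in; nothing more can be done
None
```

Both orders are packed and the job is handed in at about 53.5 s of the 122 s; no verdict came back. The red box holds the pink cup in the middle, with the blue jar and the green caddy on either side. The kraft box holds the blue cup and the pink jar.

- **Placement:** the last top-camera fits put every piece within about 3 mm of its compartment's centre, against the 18 mm allowed. Each piece was lowered until the wrist force showed floor contact, then released, and all stand upright in the pictures.
- **Tilt and height:** I judged these by eye and from the contact force, and did not measure them separately.
- **Arm:** it is clear of everything and still.
- **Checks that disagreed:** the side-camera fits for the pink cup, green caddy and pink jar were poor because the arm or other pieces hid them, and the blue jar was not found there. I relied on the top camera for those four.
- **White ware:** the jar and caddy read within about 1.6 mm of their starts. The white cup read 4.5 mm off in the only view not blocked by the arm. That is probably fit error, since I saw nothing touch it, and the limit is 20 mm.
- **Trouble on the way:**
  - The first grip on the pink jar closed on its shoulder, because the finger ends looked about 20–30 mm higher than the stated TCP. I opened, went lower and regripped.
  - The tool also built up a tilt of up to 0.11 rad while empty. I brought it down before the last three picks.

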